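# Pipette from its stand, held ready over the reservoir

## Task

Draw the hand pipette out of its sloping stand, turn it upright with its tip pointing straight down, and bring the tip to a few centimetres above the middle of the low clear reservoir. Finish while holding it there, upright and still in the air, touching nothing but the gripper; do not put it down or let go, and leave the reservoir, two small bottles and brown vial where they are.

Things in the scene. Friction and masses are not known exactly. Their poses are not given: they have to be found in the camera images.
- pipette: hand pipette, 242 mm long, about 85 g, loose. +y runs from tip (y = -121 mm) to push button (top y = +121). Round shaft 17 mm thick (y -77 to -3, axis x = -3, z = 12), thin tip below. Grip 24 mm thick (z 0 to 24), 33 mm wide. Starts leaning 45 deg, head up and towards the robot, x axis up and away, z level. Upright: +y straight up.
- pipette_tip (a point): point at the lower end of the pipette, on the shaft's axis; the tip is 9 mm thick
- pipette_head (a point): point in the pipette's head, at x = 8, y = 84, z = 12 mm in its frame: 205 mm along from the tip, 37 mm below the button's top; a good place to grip across the 24 mm thickness (pipette z). The head spans x -9 to 28, y 66 to 102; a finger hook, 10 mm thick, stands out to x = -28, underneath at the start.
- pipette_stand: fixed white stand, base 90 x 90 x 12 mm, origin under its middle. Square socket, bore 20 mm, 68 mm long, slopes 45 deg, mouth up towards the stand's -x, middle 85 mm up; the shaft has 1.5 mm play in it, the grip lies on a tongue before the mouth. Draw along pipette +y; the tip is out after 120 mm. Stands left or right of the centrifuge, the reservoir on the other side.
- reservoir: low clear open trough, 78 x 133 x 28 mm, loose, origin under its middle, long side along its y
- reservoir_mid (a point): middle of the reservoir at rim height, 28 mm above the worktop
- bottle: white dropper bottle with a screw cap, 42 mm diameter, 96 mm tall, bystander, origin under its middle
- vial: brown vial, 34 mm diameter, 80 mm tall, bystander, origin under its middle
- flask: small white bottle with a screw cap, 35 mm diameter, 74 mm tall, bystander, origin under its middle
- centrifuge: fixed mini centrifuge standing between stand and reservoir, about 270 x 180 mm and 130 mm tall, lid shut; origin under its middle. Carry the pipette over it or round it.

How it is judged:
By the outcome, as a careful person would: the job done as asked, in the order asked, and still so for the second after the job is handed in, while the arm keeps its last pose, push and grip.
It also fails if it takes over 42 s, if anything falls off the work surface, if the arm or the gripper's body presses on something with over 40 N, if the wrist force passes 120 N, or if a joint passes its speed limit or range.

## Robot

A 6-joint arm with a two-finger parallel gripper is mounted at the origin on the work surface; the furniture and walls round the work are solid. World frame = base frame: x ahead of the robot, y to its left, z up, the work surface at z = 0. Lengths are in mm, angles in rad, forces in N, time in s.
With the tool pointing down it reaches from about 350 to 975 mm from the base axis. Payload 7.1 kg.
Tool frame: the origin (TCP) lies at the very end of the fingers, on their centre line; the grasp point (between the pads) lies 19 mm behind it; y points along the fingers, x is the direction in which the jaws open and shut, and the axes are right-handed (so a half turn about y gives the same grasp; the last joint's range is limited). The gripper opens to 88 mm and grips with 3 to 60 N. Pads are 20 mm wide; open, the fingers measure 115 mm over their backs; the gripper's body (75 mm by 178 mm) begins 61 mm behind the grasp point.
Start: joints at [1.261, 0.423, 1.63, -0, 1.089, -0.019], TCP at [179.167, 598.752, 222.675] pointing down, gripper open.
Joint ranges: [-3, 3], [-0.9, 2.11], [0.09, 2.58], [-1.31, 4.45], [0.11, 2.69], [-2.54, 2.54]. Speed limits (rad/s): [2.39, 2.39, 3.01, 3.14, 3.14, 3.14].

## Interface

Orientations are given as a rotation vector (axis times angle).
In Python, from workcell import ctrl gives the robot as it stands. The module is installed in compiled form; this text tells all that it offers.
- The arm moves only by the tool jog_arm, never from a script. Its argument "steps" is a list of rows, each an object with "turn": the turn, a rotation vector about the world's x, y, z scaled (see below), a list of three; "dp": the shift along the world's x, y, z scaled (see below), a list of three; "claw": the opening, from 0 (shut) to 1 (fully open). In form: [{"turn": [wx, wy, wz], "dp": [x, y, z], "claw": claw}, ...]. A call has 1 to 12 rows; each row is the pose to reach, as a shift and turn from the pose measured when the call began, turning the shorter way round; what a row does not reach only later rows make up. The controller multiplies each number of a shift by 80 mm and each number of a turn by pi rad. A row lasts 1/12 s, in which the tool goes at most 41.7 mm and 7.16 degrees, less where a joint would pass 70% of its speed; a pose out of reach is approached as far as the arm can. A call with a number of a shift or a turn outside -1 to 1 is refused whole. A call with a gripper value outside its range is refused whole. The fingers move at their own pace and stop on an object; the grip force is fixed at half the most. Time passes only in rows, so rows that repeat a pose let the fingers close. It gives the time, the measured TCP pose, the force and the opening at its end, in the units of the state.
- ctrl.get_obs(): the state, without advancing time (a new reading comes with each control period).
- ctrl.get_image(name): name is "side" or "top" or "wrist"; returns a dict with "img" (480x640x3 uint8, red, green, blue), "range_z" (480x640 float32, mm along the optical axis (not along the pixel's ray), 0 where there is no reading), "fovy" (degrees; the focal length in pixels is half the picture's height over the tangent of half this angle, whatever the lens; pixels are square), "cx", "cy" (the principal point, pixels), "camera_from_world" (4x4, takes a point from world to camera coordinates); the wrist camera has in their place "hand_eye" (4x4, takes a point from camera to tool coordinates, whose origin is the TCP and whose axes are the tool frame's). Camera axes: x right, y down, z forward; pixel columns grow to the right and rows downward; lengths in mm; the calibration is good to about 2 mm. A picture is of the moment at which its call begins: read the wrist's pose just before it.
- ctrl.close_job(): hands the job in, once; it reports no verdict.
The state is a dict: "t": time; "qpos": joint angles; "qvel": joint speeds; "joint_torque": joint torques, N m; "ee_pos": TCP position; "orientation": TCP orientation; "ft_force": force on the tool from outside, world axes, zero at the start; "moment": the same for the moment, N m; "width": finger opening in mm.
Only numpy, scipy, OpenCV 4.12 (cv2) and the standard library are available. Lean on these libraries where they do the work, as an engineer would, in place of code of your own. Each camera call takes 0.05 s, during which the arm holds its last target.

## Working session

There is one attempt and no reset: what is moved stays moved. The work goes in short steps, Python scripts to look and compute and a tool call to move; the robot and the scene stay as the last step left them, time stands still between calls to the robot, and variables do not carry over. Pictures are saved under pics/ and viewed, and the job is handed in when it is done.

Besides the shell and the picture viewer there is one more tool, called by a JSON object that holds its "api" and its "payload". jog_arm: Moves the arm, as the interface text tells. Its arguments: {"type":"object","properties":{"steps":{"type":"array","items":{"type":"object","properties":{"turn":{"type":"array","items":{"type":"number"}},"dp":{"type":"array","items":{"type":"number"}},"claw":{"type":"number"}}}}},"required":["steps"]}

```bash
mkdir -p pics
cat > h.py <<'E'
import numpy as np, cv2
from workcell import ctrl
from scipy.spatial.transform import Rotation as R
def grab(n):
    o=ctrl.get_obs(); d=ctrl.get_image(n); d['obs']=o
    d['f']=240/np.tan(np.radians(d['fovy'])/2)
    if 'camera_from_world' in d: d['wc']=np.linalg.inv(d['camera_from_world'])
    else:
        T=np.eye(4); T[:3,:3]=R.from_rotvec(o['orientation']).as_matrix(); T[:3,3]=o['ee_pos']
        d['wc']=T@d['hand_eye']
    return d
def ray(d,u,v):
    r=np.array([(u-d['cx'])/d['f'],(v-d['cy'])/d['f'],1.]); return d['wc'][:3,3],d['wc'][:3,:3]@r
def onz(d,u,v,z):
    o,r=ray(d,u,v); return o+r*(z-o[2])/r[2]
def tri(d1,p1,d2,p2):
    o1,r1=ray(d1,*p1);o2,r2=ray(d2,*p2)
    A=np.c_[r1,-r2]; s=np.linalg.lstsq(A,o2-o1,rcond=None)[0]
    a=o1+s[0]*r1;b=o2+s[1]*r2
    return (a+b)/2,np.linalg.norm(a-b)
def cloud(d):
    v,u=np.mgrid[0:480,0:640]; z=d['range_z']
    P=np.stack([(u-d['cx'])/d['f']*z,(v-d['cy'])/d['f']*z,z],-1)
    W=P@d['wc'][:3,:3].T+d['wc'][:3,3]; W[z<=0]=np.nan
    return W
def save(d,n): cv2.imwrite('pics/'+n+'.png',cv2.cvtColor(d['img'],cv2.COLOR_RGB2BGR))
E
python3 - <<'E'
from h import *
np.set_printoptions(precision=3,suppress=True)
import pickle
D={}
for n in ['side','top','wrist']:
    d=grab(n); save(d,n+'0'); D[n]=d
    print(n,d['fovy'],d['cx'],d['cy'],d['wc'][:3].tolist())
pickle.dump(D,open('d0.pkl','wb'))
print(ctrl.get_obs())
E
```

```text
side 42.69499748501227 317.83387661604286 238.0994055473682 [[-0.9839164744137546, 0.10294706534134242, -0.14598038606200564, 728.1784913855953], [0.17720780973395905, 0.45964839144385217, -0.870241775837251, 1307.9760907829957], [-0.022489187324129883, -0.8821140844475188, -0.4704986487470666, 823.5843727033837]]
top 52.83674829907196 320.40674427136 239.0767936326029 [[-0.02515812650281467, -0.9819740140150031, 0.18733420528598294, 280.91754597214805], [-0.9996804435470705, 0.025174567457793253, -0.002291711771862698, 22.517679239308045], [-0.00246565618054266, -0.18733199660649383, -0.9822935628349724, 1298.8455009732081]]
wrist 61.845846239788145 319.51986484914977 245.569498412337 [[0.2867628014470349, 0.9295097684088769, 0.23190232025299706, 116.00550791084862], [0.9580007093659522, -0.2779009697463196, -0.07075091425831112, 617.5286749406541], [-0.0013177862422296023, 0.24245131768363376, -0.9701626781075883, 384.0493492547889]]
{'t': 0.15, 'qpos': array([ 1.261,  0.424,  1.63 , -0.   ,  1.089, -0.019]), 'qvel': array([-0.   , -0.001, -0.001,  0.001,  0.001, -0.001]), 'joint_torque': array([ -0.   , -54.498, -27.392,   0.064,   0.02 ,  -0.   ]), 'ee_pos': array([179.048, 598.35 , 222.072]), 'orientation': array([-1.334, -0.992,  0.993]), 'ft_force': array([ 0.622,  0.1  , -0.543]), 'moment': array([ 0.002,  0.06 , -0.067]), 'width': 88.09304925544274}
```

View pics/side0.png

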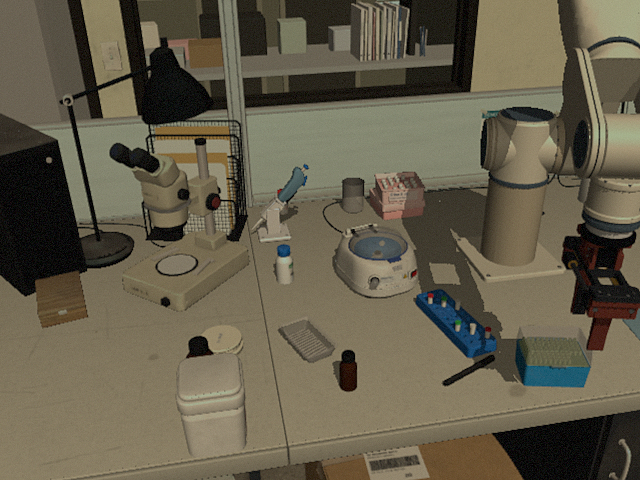

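View pics/top0.png

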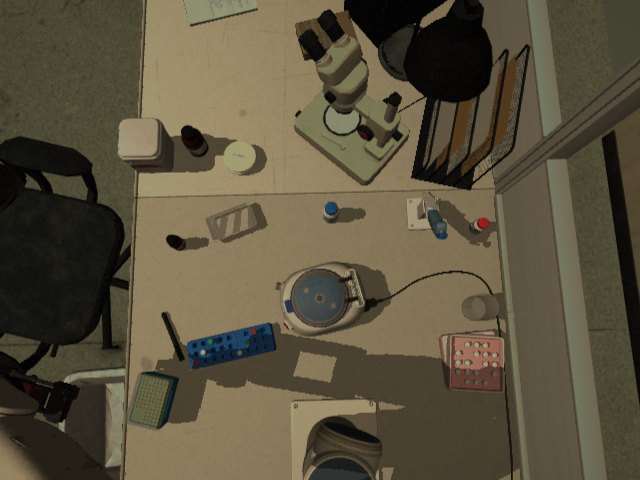

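View pics/wrist0.png

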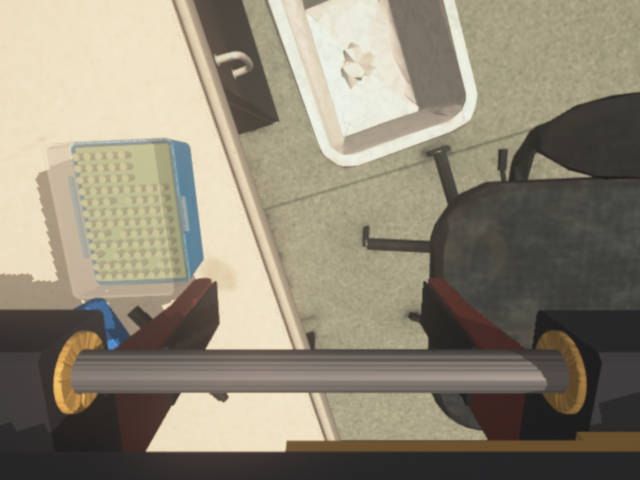

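Side view: pipette and stand at about (285,200), reservoir (306,340), centrifuge (377,262). Top view: stand (425,213), pipette head (438,228), reservoir (235,222), bottle with blue cap (331,212), red-capped flask (480,226), vial (176,242). Next I enlarge and measure.

Run:
```python
from h import *
import pickle
np.set_printoptions(precision=1,suppress=True)
D=pickle.load(open('d0.pkl','rb'))
def crop(n,x0,y0,w,h,s):
    im=cv2.cvtColor(D[n]['img'],cv2.COLOR_RGB2BGR)[y0:y0+h,x0:x0+w]
    return cv2.resize(im,None,fx=s,fy=s,interpolation=cv2.INTER_CUBIC)
a=crop('top',390,180,70,75,8); b=crop('side',250,155,80,95,6)
cv2.imwrite('pics/ctop.png',a); cv2.imwrite('pics/cside.png',b)
for n,pts in dict(top=[(438,232),(432,214),(331,210),(480,223),(175,240),(235,222),(320,295),(411,225),(355,285)],side=[(285,252),(292,190),(346,355),(280,343),(270,235)]).items():
    W=cloud(D[n])
    for u,v in pts: print(n,u,v,W[v,u], D[n]['img'][v,u])
```

```text
top 438 232 [ 502.8 -256.6  186.9] [56 70 66]
top 432 214 [ 558.8 -257.8  135.8] [54 66 62]
top 331 210 [585.5  -9.4  95.9] [ 29  68 102]
top 480 223 [ 546.6 -395.9   72.8] [157  32  26]
top 175 240 [519.4 391.4  85.9] [9 9 6]
top 235 222 [583.1 254.1  -2.2] [103  91  71]
top 320 295 [367.1  24.2 125.1] [84 73 60]
top 411 225 [ 559.1 -228.3   11.8] [110 101  79]
top 355 285 [391.8 -63.5  95.4] [91 80 61]
side 285 252 [592.7  14.   95.3] [ 27  80 120]
side 292 190 [ 535.5 -254.9  138.6] [69 89 91]
side 346 355 [529.7 411.6  83.6] [7 0 2]
side 280 343 [638.4 244.3   2.2] [129 118  93]
side 270 235 [ 606.5 -236.5   14.5] [141 132 114]
```

View pics/ctop.png

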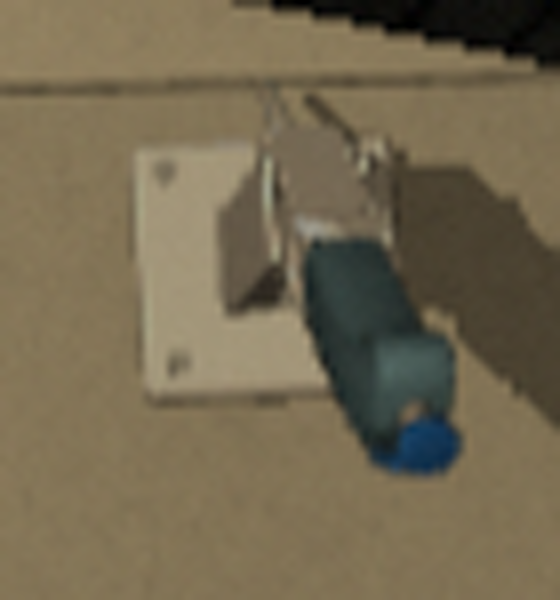

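View pics/cside.png

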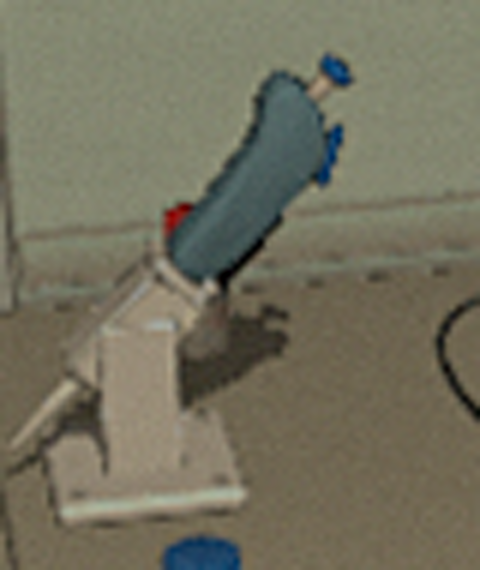

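Run:
```python
from h import *
import pickle
np.set_printoptions(precision=2,suppress=True)
D=pickle.load(open('d0.pkl','rb'))
t,s=D['top'],D['side']
print('wrist he',t.keys(),D['wrist']['hand_eye'])
# button tri
def T(c,x0,y0,k): return ((c[0]+.5)/k+x0-.5,(c[1]+.5)/k+y0-.5)
print('button',tri(t,T((430,443),390,180,8),s,T((337,70),250,155,6)))
# base corners on z=12
for c in [(135,148),(150,398)]: print('base top view',onz(t,*T(c,390,180,8),12))
for c in [(62,515),(245,493)]: print('base side view z12',onz(s,*T(c,250,155,6),12))
# gray body cloud
for d,box in ((t,(420,205,452,245)),(s,(270,160,310,210))):
    W=cloud(d); u0,v0,u1,v1=box
    P=W[v0:v1,u0:u1].reshape(-1,3); C=d['img'][v0:v1,u0:u1].reshape(-1,3).astype(int)
    m=(C[:,2]-C[:,0]>5)&(P[:,2]>80)&(P[:,1]>-330)&(P[:,1]<-200)
    P=P[m]; c=P.mean(0); U,S,V=np.linalg.svd(P-c); print(m.sum(),c,V[0]*np.sign(V[0][2]),S); print(P.min(0),P.max(0))
o=t['obs']; print(R.from_rotvec(o['orientation']).as_matrix())
# reservoir: masks by hand crops
def crop(d,x0,y0,w,h,k,n): cv2.imwrite('pics/'+n+'.png',cv2.resize(cv2.cvtColor(d['img'],cv2.COLOR_RGB2BGR)[y0:y0+h,x0:x0+w],None,fx=k,fy=k,interpolation=cv2.INTER_CUBIC))
crop(t,195,190,80,60,8,'rtop'); crop(s,265,305,80,65,8,'rside')
```

```text
wrist he dict_keys(['img', 'range_z', 'fovy', 'cx', 'cy', 'camera_from_world', 'obs', 'f', 'wc']) [[   1.     -0.      0.      0.13]
 [  -0.     -0.24    0.97 -162.08]
 [  -0.     -0.97   -0.24   65.88]
 [   0.      0.      0.      1.  ]]
button (array([ 492.86, -264.76,  201.48]), np.float64(0.4025370067519092))
base top view [ 635.26 -220.33   12.  ]
base top view [ 547.24 -220.28   12.  ]
base side view z12 [ 637.35 -215.07   12.  ]
base side view z12 [ 550.65 -218.08   12.  ]
327 [ 524.88 -259.22  171.72] [-0.65 -0.03  0.76] [627.6  174.27 105.59]
[ 484.61 -272.58  113.18] [ 572.21 -250.37  210.52]
455 [ 532.16 -252.31  157.08] [-0.61 -0.02  0.79] [649.99 237.93 120.28]
[ 488.37 -274.77  108.56] [ 575.5  -239.64  210.67]
[[ 0.29 -0.   -0.96]
 [ 0.96 -0.    0.29]
 [-0.   -1.    0.  ]]
```

View pics/rtop.png

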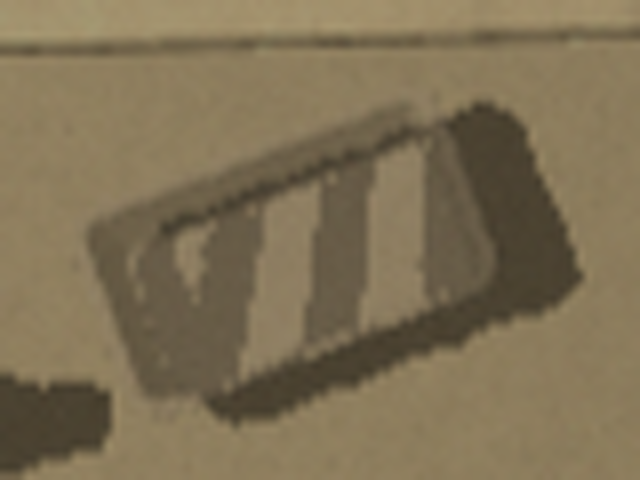

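View pics/rside.png

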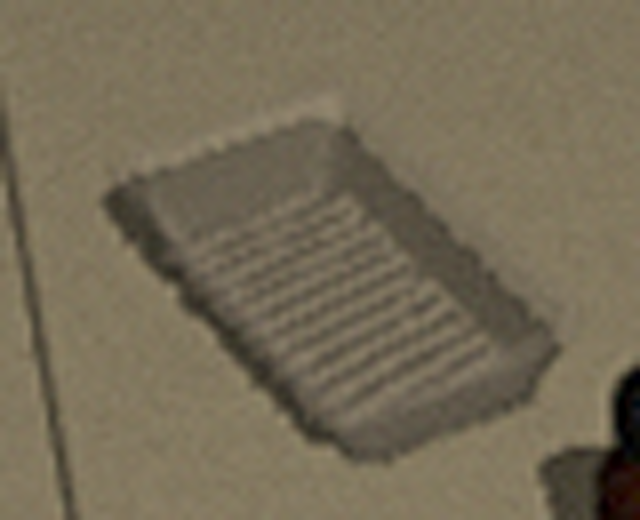

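Run:
```python
from h import *
import pickle
np.set_printoptions(precision=2,suppress=True)
D=pickle.load(open('d0.pkl','rb'))
t,s=D['top'],D['side']
def T(c,x0,y0,k): return ((c[0]+.5)/k+x0-.5,(c[1]+.5)/k+y0-.5)
a=[T(c,195,190,8) for c in [(88,220),(425,100),(500,278),(148,400)]]
b=[T(c,265,305,8) for c in [(370,462),(560,348),(345,95),(100,195)]]
# top: left corner=+y,+x? print on planes
A=np.array([onz(t,*p,28) for p in a]);B=np.array([onz(s,*p,28) for p in b])
print(A,A.mean(0),[np.linalg.norm(A[i]-A[i-1]) for i in range(4)])
print(B,B.mean(0),[np.linalg.norm(B[i]-B[i-1]) for i in range(4)])
for i in range(4):
  j=np.argmin(np.linalg.norm(B-A[i],axis=1)); print(tri(t,a[i],s,b[j]))
```

```text
[[591.8  328.37  28.  ]
 [630.77 214.62  28.  ]
 [568.15 189.17  28.  ]
 [529.33 307.08  28.  ]] [580.01 259.81  28.  ] [np.float64(66.00343424775102), np.float64(120.2397000888789), np.float64(67.59565325340982), np.float64(124.1301466758693)]
[[588.48 352.2   28.  ]
 [532.97 317.59  28.  ]
 [568.98 195.79  28.  ]
 [641.36 227.71  28.  ]] [582.95 273.32  28.  ] [np.float64(135.25263864743613), np.float64(65.40424023086787), np.float64(127.01677439491075), np.float64(79.09938397686068)]
(array([590.46, 332.92,  13.87]), np.float64(9.721127041601306))
(array([637.07, 215.48,  17.62]), np.float64(6.8531381570384164))
(array([568.6 , 189.82,  23.91]), np.float64(0.953871744283593))
(array([530.98, 308.64,  20.73]), np.float64(0.4652148880178483))
```

Run:
```python
from h import *
np.set_printoptions(precision=2,suppress=True)
q=np.array([1.261,.4235,1.63,0,1.089,-.019]); o=ctrl.get_obs()
R0=R.from_rotvec(o['orientation'])
def fk(q1,s,q4,q5,q6): return R.from_euler('ZYZYZ',[q1,s,q4,q5,q6])
C=fk(1.261,2.0535,0,1.089,-.019).inv()*R0
print(C.as_matrix())
for name,xs in (('x+',1),('x-',-1)):
  y=np.array([.7071,0,-.7071]);x=np.array([0,xs,0.]);Rt=R.from_matrix(np.c_[x,y,np.cross(x,y)])
  print(name,'turn/pi',(Rt*R0.inv()).as_rotvec()/np.pi)
  for s in (1.7,2.0,2.3):
    M=(R.from_euler('ZY',[-.54,s]).inv()*Rt*C.inv())
    e=M.as_euler('ZYZ'); print(s,e,'flip',e[0]+np.pi*(-1 if e[0]>0 else 1),-e[1],e[2]+np.pi*(-1 if e[2]>0 else 1))
```

```text
Traceback (most recent call last):
  File "scipy/spatial/transform/_rotation.pyx", line 1413, in scipy.spatial.transform._rotation.Rotation.from_euler
ValueError: Expected axis specification to be a non-empty string of upto 3 characters, got ZYZYZ
```

Run:
```python
from h import *
np.set_printoptions(precision=2,suppress=True)
o=ctrl.get_obs()
R0=R.from_rotvec(o['orientation'])
def fk(q1,s,q4,q5,q6): return R.from_euler('ZY',[q1,s])*R.from_euler('ZYZ',[q4,q5,q6])
C=fk(1.261,2.0535,0,1.089,-.019).inv()*R0
print(C.as_matrix())
for name,xs in (('x+',1),('x-',-1)):
  y=np.array([.7071,0,-.7071]);x=np.array([0,xs,0.]);Rt=R.from_matrix(np.c_[x,y,np.cross(x,y)])
  print(name,'turn/pi',(Rt*R0.inv()).as_rotvec()/np.pi)
  for s in (1.7,2.0,2.3):
    M=(R.from_euler('ZY',[-.54,s]).inv()*Rt*C.inv())
    e=M.as_euler('ZYZ'); print(s,e)
```

```text
[[-1.  0. -0.]
 [-0. -0.  1.]
 [ 0.  1.  0.]]
x+ turn/pi [-0.04 -0.25  0.09]
1.7 [ 0.53  0.81 -2.36]
2.0 [ 0.75  0.56 -2.64]
2.3 [1.24 0.39 3.09]
x- turn/pi [ 0.35 -0.05 -0.84]
1.7 [0.53 0.81 0.79]
2.0 [0.75 0.56 0.5 ]
2.3 [ 1.24  0.39 -0.05]
```

{"api": "jog_arm", "payload": {"steps": [{"turn": [0, 0, -0.08], "dp": [0.97, -1, 0.3], "claw": 1}, {"turn": [0, 0, -0.08], "dp": [0.97, -1, 0.3], "claw": 1}, {"turn": [0, 0, -0.08], "dp": [0.97, -1, 0.3], "claw": 1}, {"turn": [0, 0, -0.08], "dp": [0.97, -1, 0.3], "claw": 1}]}}

```text
t: 0.48
ee_pos: [259.6, 515.4, 247.1]
orientation: [-1.421, -0.799, 0.799]
ft_force: [-0.4, 0.6, 0.5]
width: 87.7
```

{"api": "jog_arm", "payload": {"steps": [{"turn": [0, 0, -0.09], "dp": [1, -1, 0.3], "claw": 1}, {"turn": [0, 0, -0.09], "dp": [1, -1, 0.3], "claw": 1}, {"turn": [0, 0, -0.09], "dp": [1, -1, 0.3], "claw": 1}]}}

```text
t: 0.73
ee_pos: [340.2, 434.4, 271.1]
orientation: [-1.495, -0.576, 0.577]
ft_force: [1.3, -0.5, 0.3]
width: 88.0
```

{"api": "jog_arm", "payload": {"steps": [{"turn": [0, 0, -0.09], "dp": [1, -1, 0.1], "claw": 1}, {"turn": [0, 0, -0.09], "dp": [1, -1, 0.1], "claw": 1}, {"turn": [0, 0, -0.09], "dp": [1, -1, 0.1], "claw": 1}]}}

```text
t: 0.98
ee_pos: [421.6, 352.7, 279.4]
orientation: [-1.544, -0.351, 0.352]
ft_force: [-0.1, 0.6, -0.5]
width: 87.6
```

{"api": "jog_arm", "payload": {"steps": [{"turn": [0, 0, -0.09], "dp": [0.2, -1, 0], "claw": 1}, {"turn": [0, 0, -0.09], "dp": [0.2, -1, 0], "claw": 1}, {"turn": [0, 0, -0.09], "dp": [0.2, -1, 0], "claw": 1}]}}

```text
t: 1.23
ee_pos: [438.3, 267.5, 278.9]
orientation: [-1.571, -0.12, 0.123]
ft_force: [-0.3, -0.5, -1.0]
width: 87.9
```

{"api": "jog_arm", "payload": {"steps": [{"turn": [0, 0, -0.09], "dp": [0, -1, 0], "claw": 1}, {"turn": [0, 0, -0.09], "dp": [0, -1, 0], "claw": 1}, {"turn": [0, 0, -0.09], "dp": [0, -1, 0], "claw": 1}]}}

```text
t: 1.48
ee_pos: [437.4, 183.0, 278.3]
orientation: [-1.574, 0.111, -0.104]
ft_force: [0.5, 0.3, -0.8]
width: 88.3
```

{"api": "jog_arm", "payload": {"steps": [{"turn": [0, 0, -0.09], "dp": [0, -1, 0], "claw": 1}, {"turn": [0, 0, -0.09], "dp": [0, -1, 0], "claw": 1}, {"turn": [0, 0, -0.09], "dp": [0, -1, 0], "claw": 1}]}}

```text
t: 1.73
ee_pos: [436.6, 98.5, 277.9]
orientation: [-1.552, 0.341, -0.332]
ft_force: [-0.7, -0.8, 0.3]
width: 87.6
```

{"api": "jog_arm", "payload": {"steps": [{"turn": [0, 0, -0.09], "dp": [0, -1, 0], "claw": 1}, {"turn": [0, 0, -0.09], "dp": [0, -1, 0], "claw": 1}, {"turn": [0, 0, -0.09], "dp": [0, -1, 0], "claw": 1}]}}

```text
t: 1.98
ee_pos: [436.4, 14.0, 277.8]
orientation: [-1.505, 0.57, -0.56]
ft_force: [0.4, 0.0, -0.7]
width: 87.7
```

{"api": "jog_arm", "payload": {"steps": [{"turn": [0, 0, -0.09], "dp": [0, -1, 0], "claw": 1}, {"turn": [0, 0, -0.09], "dp": [0, -1, 0], "claw": 1}, {"turn": [0, 0, -0.09], "dp": [0, -1, 0], "claw": 1}]}}

```text
t: 2.23
ee_pos: [436.5, -70.7, 277.8]
orientation: [-1.431, 0.797, -0.787]
ft_force: [0.5, 1.2, -0.7]
width: 87.9
```

{"api": "jog_arm", "payload": {"steps": [{"turn": [0, 0, -0.09], "dp": [0, -1, 0], "claw": 1}, {"turn": [0, 0, -0.09], "dp": [0, -1, 0], "claw": 1}, {"turn": [0, 0, -0.09], "dp": [0, -1, 0], "claw": 1}]}}

```text
t: 2.48
ee_pos: [436.9, -155.5, 278.0]
orientation: [-1.332, 1.019, -1.01]
ft_force: [-0.5, 0.7, 0.6]
width: 87.8
```

{"api": "jog_arm", "payload": {"steps": [{"turn": [0, 0, -0.09], "dp": [0, -1, 0], "claw": 1}, {"turn": [0, 0, -0.09], "dp": [0, -1, 0], "claw": 1}, {"turn": [0, 0, -0.09], "dp": [0, -1, 0], "claw": 1}]}}

```text
t: 2.73
ee_pos: [437.6, -240.6, 278.1]
orientation: [-1.205, 1.235, -1.228]
ft_force: [0.2, 0.8, -0.6]
width: 87.7
```

Run:
```python
from h import *
np.set_printoptions(precision=3,suppress=True)
o=ctrl.get_obs(); R0=R.from_rotvec(o['orientation'])
print(o['t'],o['qpos'],o['ee_pos'],R0.as_matrix())
y=np.array([.7071,0,-.7071]);x=np.array([0,-1,0.]);Rt=R.from_matrix(np.c_[x,y,np.cross(x,y)])
print('turn/pi',(Rt*R0.inv()).as_rotvec()/np.pi)
```

```text
2.7333 [-0.522  0.174  1.844 -0.008  1.131  1.081] [ 437.575 -240.574  278.073] [[-0.028 -0.009  1.   ]
 [-1.    -0.003 -0.028]
 [ 0.004 -1.    -0.009]]
turn/pi [-0.002 -0.253  0.009]
```

Run:
```python
from h import *
import pickle
d=grab('wrist'); save(d,'w1'); pickle.dump(d,open('w1.pkl','wb'))
```

```text
(no output)
```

View pics/w1.png

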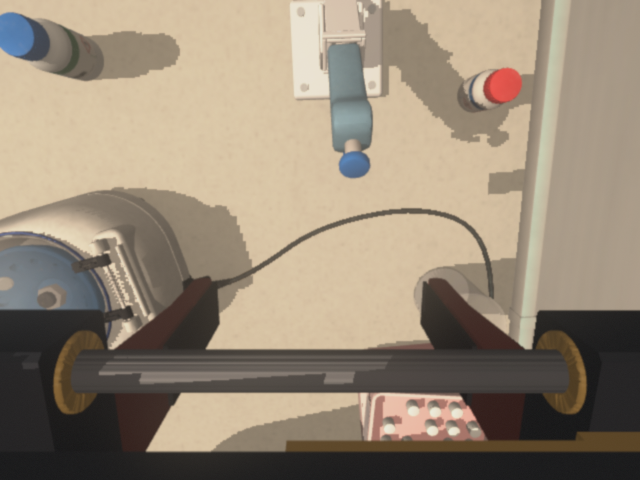

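{"api": "jog_arm", "payload": {"steps": [{"turn": [0, -0.04, 0.005], "dp": [-0.1, -0.25, 0.1], "claw": 1}, {"turn": [0, -0.08, 0.005], "dp": [-0.2, -0.25, 0.1], "claw": 1}, {"turn": [0, -0.12, 0.009], "dp": [-0.4, -0.25, 0.1], "claw": 1}, {"turn": [0, -0.16, 0.009], "dp": [-0.5, -0.25, 0.1], "claw": 1}, {"turn": [0, -0.2, 0.009], "dp": [-0.5, -0.25, 0.1], "claw": 1}, {"turn": [0, -0.25, 0.009], "dp": [-0.5, -0.25, 0.1], "claw": 1}, {"turn": [0, -0.25, 0.009], "dp": [-0.5, -0.25, 0.1], "claw": 1}, {"turn": [0, -0.25, 0.009], "dp": [-0.5, -0.25, 0.1], "claw": 1}]}}

```text
t: 3.45
ee_pos: [396.7, -257.3, 285.4]
orientation: [-0.615, 0.622, -1.473]
ft_force: [0.5, 1.2, 0.9]
width: 88.1
```

Run:
```python
from h import *
import pickle
np.set_printoptions(precision=3,suppress=True)
d=grab('wrist'); save(d,'w2'); pickle.dump(d,open('w2.pkl','wb'))
o=d['obs'];print(o['t'],o['qpos'],o['ee_pos'],R.from_rotvec(o['orientation']).as_matrix())
```

```text
3.45 [-1.005 -0.014  2.278  1.091  0.739 -0.232] [ 396.719 -257.286  285.429] [[ 0.005  0.702  0.712]
 [-1.     0.009 -0.002]
 [-0.007 -0.712  0.702]]
```

View pics/w2.png

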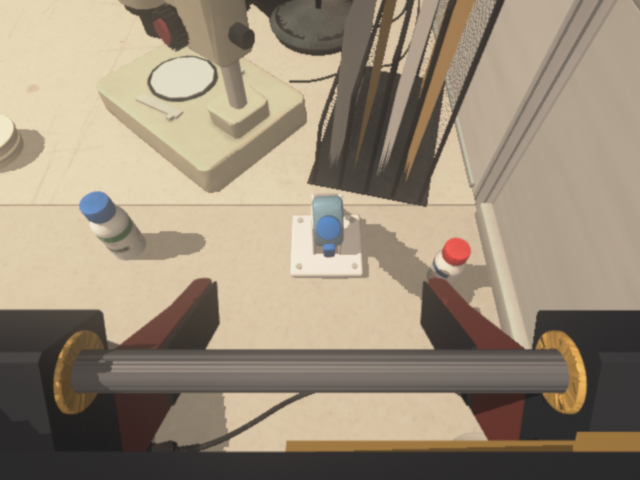

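Run:
```python
from h import *
import pickle
a=pickle.load(open('w1.pkl','rb'))['img'];b=pickle.load(open('w2.pkl','rb'))['img']
f=lambda im,x,y,w,h,k:cv2.resize(cv2.cvtColor(im,cv2.COLOR_RGB2BGR)[y:y+h,x:x+w],None,fx=k,fy=k,interpolation=cv2.INTER_CUBIC)
cv2.imwrite('pics/w12.png',np.hstack([f(a,280,0,120,190,3),f(b,280,185,95,95,6)[:570]]))
```

```text
(no output)
```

View pics/w12.png

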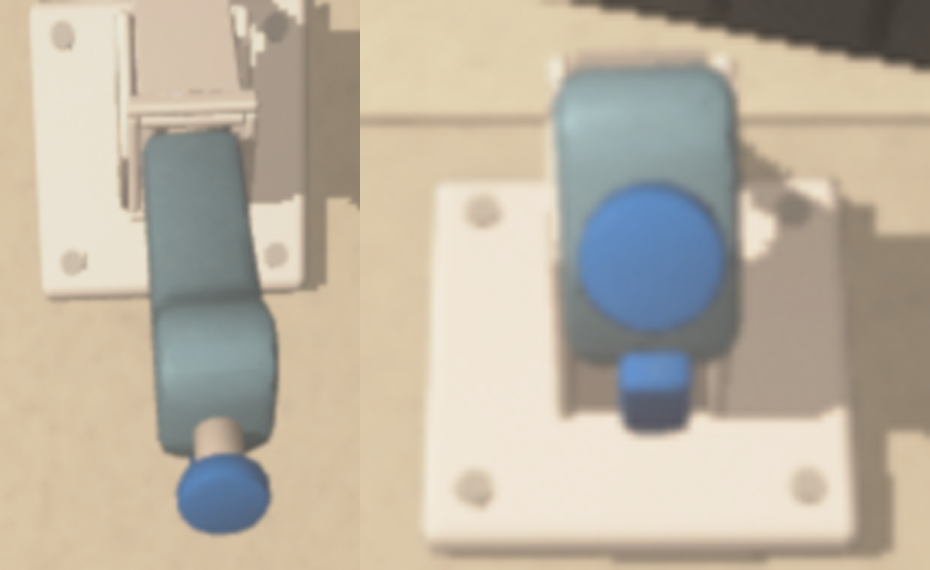

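Run:
```python
from h import *
import pickle
np.set_printoptions(precision=1,suppress=True)
a=pickle.load(open('w1.pkl','rb'));b=pickle.load(open('w2.pkl','rb'));D=pickle.load(open('d0.pkl','rb'))
A=lambda x,y:(280+(x+.5)/3-.5,(y+.5)/3-.5)
B=lambda x,y:(280+(x-360+.5)/6-.5,185+(y+.5)/6-.5)
bt=(280.0,0)
btn1=A(223,494);btn2=B(652,256);T=lambda c,x0,y0,k:((c[0]+.5)/k+x0-.5,(c[1]+.5)/k+y0-.5)
print('button w1w2',tri(a,btn1,b,btn2))
print('button side w2',tri(b,btn2,D['side'],T((337,70),250,155,6)))
print('button w1 side',tri(a,btn1,D['side'],T((337,70),250,155,6)))
print('base w2');
for p in [(437,183),(832,180),(852,540),(425,540)]: print(onz(b,*B(*p),12))
print('holes w2')
for p in [(483,211),(794,207),(808,487),(474,488)]: print(onz(b,*B(*p),12))
print('holes w1')
for p in [(62,36),(275,25),(275,255),(73,263)]: print(onz(a,*A(*p),12))
print('base w1')
for p in [(32,5),(303,290),(45,295)]: print(onz(a,*A(*p),12))
# clouds
for n,d in (('w1',a),('w2',b)):
    W=cloud(d);im=d['img'].astype(int);
    g=(im[...,2]-im[...,0]>10)&(W[...,2]>100)&(W[...,2]<230)&(abs(W[...,1]+260)<50)&(W[...,0]>460)&(W[...,0]<620)
    blue=g&(im[...,2]-im[...,0]>70); gr=g&~blue
    print(n,blue.sum(),gr.sum(),'blue mean',W[blue].mean(0),'gray y range by row')
    for v in range(0,480,8):
        m=gr[v]
        if m.sum()>5: 
            u=np.where(m)[0]; print(v,u[0],u[-1],W[v,u[2]],W[v,(u[0]+u[-1])//2],W[v,u[-3]])
```

```text
button w1w2 (array([ 491.3, -262.5,  200.1]), np.float64(0.012222176718349083))
button side w2 (array([ 492.1, -262.9,  201.3]), np.float64(2.864110416936848))
button w1 side (array([ 492.4, -262.4,  202.5]), np.float64(1.9231068275902325))
base w2
[ 633.4 -218.1   12. ]
[ 634.1 -305.1   12. ]
[ 545.9 -305.2   12. ]
[ 545.8 -219.2   12. ]
holes w2
[ 625.9 -228.5   12. ]
[ 627.  -296.5   12. ]
[ 558.  -296.8   12. ]
[ 557.7 -228.7   12. ]
holes w1
[ 625.4 -228.3   12. ]
[ 626.7 -296.2   12. ]
[ 558.1 -296.5   12. ]
[ 557.5 -229.2   12. ]
base w1
[ 634.5 -219.1   12. ]
[ 546.9 -305.9   12. ]
[ 547.7 -219.4   12. ]
w1 175 2731 blue mean [ 494.4 -259.2  206.5] gray y range by row
48 330 339 [ 569.6 -253.7  124.9] [ 569.7 -255.1  124.5] [ 569.3 -257.2  125.7]
56 330 353 [ 563.1 -253.3  131.4] [ 562.4 -259.5  134.3] [ 562.5 -266.7  132.6]
64 330 355 [ 556.5 -252.9  139.2] [ 556.  -259.7  141.2] [ 555.7 -267.3  141.5]
72 331 352 [ 550.3 -253.2  145.9] [ 549.9 -258.6  147.7] [ 549.8 -264.7  147.3]
80 331 356 [ 544.  -252.8  155.1] [ 543.7 -259.4  155.6] [ 543.4 -265.9  156.8]
88 331 355 [ 53
[... 720 characters left out ...]
 [ 489.7 -254.6  203.3] [ 489.5 -261.5  204.1] [ 489.2 -269.2  202.4]
176 346 360 [ 484.5 -259.   198.5] [ 484.4 -262.   197.9] [ 484.4 -264.9  198.7]
w2 419 825 blue mean [ 489.9 -261.8  199.4] gray y range by row
200 314 340 [ 517.  -253.2  199.2] [ 516.6 -261.7  199.6] [ 517.2 -270.2  198.8]
208 313 340 [ 511.5 -252.4  196.2] [ 510.8 -260.9  197.3] [ 511.  -270.1  197. ]
216 314 340 [ 506.8 -253.2  192.3] [ 495.9 -261.5  208. ] [ 506.8 -270.2  192.3]
224 314 341 [ 502.7 -253.2  187.3] [ 491.3 -261.5  204.4] [ 491.1 -270.2  204.7]
232 316 340 [ 487.  -268.8  200.3] [ 487.2 -262.3  200.1] [ 486.  -269.5  202. ]
240 325 331 [ 498.  -261.8  171.1] [ 498.1 -262.6  170.9] [ 498.  -263.4  171.1]
```

w1 and w2 show the pipette head nearly in line with the tool axis. The stand centre is about (591,-262) with yaw about 0.7°, and the head point is about (517,-262,174). I'll approach part way and check centring.

{"api": "jog_arm", "payload": {"steps": [{"turn": [0, 0.001, 0.002], "dp": [0.5, -0.03, -0.46], "claw": 1}, {"turn": [0, 0.001, 0.002], "dp": [1, -0.055, -0.93], "claw": 1}, {"turn": [0, 0.001, 0.002], "dp": [1, -0.055, -0.93], "claw": 1}, {"turn": [0, 0.001, 0.002], "dp": [1, -0.055, -0.93], "claw": 1}, {"turn": [0, 0.001, 0.002], "dp": [1, -0.055, -0.93], "claw": 1}, {"turn": [0, 0.001, 0.002], "dp": [1, -0.055, -0.93], "claw": 1}]}}

```text
t: 4.0
ee_pos: [476.1, -260.1, 210.2]
orientation: [-0.618, 0.623, -1.464]
ft_force: [0.6, 1.0, -0.3]
width: 87.9
```

Run:
```python
from h import *
import pickle
np.set_printoptions(precision=3,suppress=True)
d=grab('wrist'); save(d,'w3'); pickle.dump(d,open('w3.pkl','wb'))
s=grab('side'); save(s,'s3'); pickle.dump(s,open('s3.pkl','wb'))
o=d['obs'];print(o['t'],o['qpos'],o['ee_pos'],R.from_rotvec(o['orientation']).as_matrix())
cv2.imwrite('pics/s3c.png',cv2.resize(cv2.cvtColor(s['img'],cv2.COLOR_RGB2BGR)[140:260,240:400],None,fx=4,fy=4,interpolation=cv2.INTER_CUBIC))
```

```text
4.0 [-0.828  0.235  2.239  1.421  0.561 -0.494] [ 476.071 -260.063  210.192] [[ 0.013  0.7    0.714]
 [-1.     0.016  0.003]
 [-0.009 -0.714  0.7  ]]
```

View pics/w3.png

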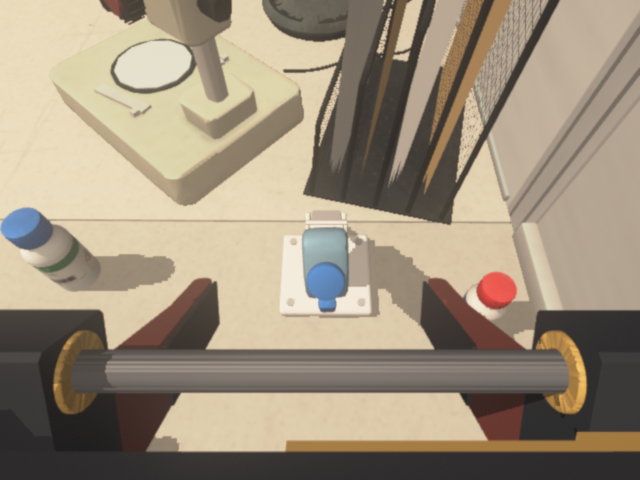

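View pics/s3c.png

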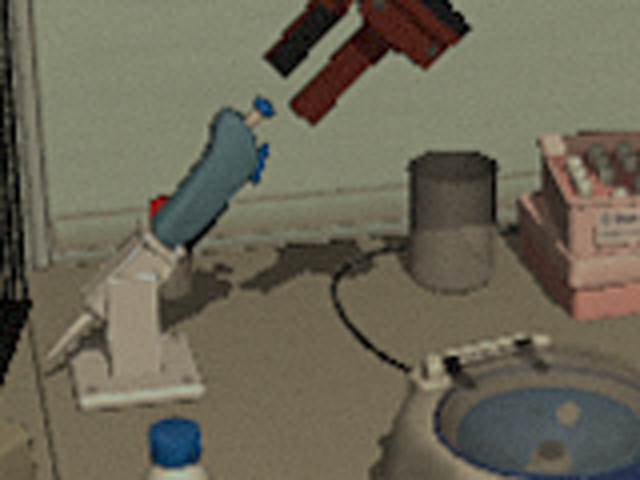

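Run:
```python
from h import *
import pickle
np.set_printoptions(precision=2,suppress=True)
b=pickle.load(open('w2.pkl','rb'));c=pickle.load(open('w3.pkl','rb'));a=pickle.load(open('w1.pkl','rb'))
def btn(d,box):
    im=d['img'].astype(int);m=((im[...,2]-im[...,0]>60)).astype(np.uint8)
    x,y,w,h=box;k=np.zeros_like(m);k[y:y+h,x:x+w]=m[y:y+h,x:x+w]
    k=cv2.morphologyEx(k,cv2.MORPH_OPEN,cv2.getStructuringElement(2,(13,13)))
    cs,_=cv2.findContours(k,0,2);cc=max(cs,key=cv2.contourArea);e=cv2.fitEllipse(cc);print(e);return e[0]
p3=btn(c,(290,240,80,75));p2=btn(b,(300,205,60,50))
p1=btn(a,(330,140,50,50))
X,e=tri(c,p3,b,p2);print('btn',X,e);print(tri(c,p3,a,p1))
im=c['img'].astype(int);W=cloud(c)
for v in (232,238,244,250,256):
    m=(im[v,:,2]-im[v,:,0]>5);u=[x for x in range(290,365) if m[x]];print(v,u[0],u[-1],W[v,(u[0]+u[-1])//2])
T=np.eye(4);o=c['obs'];T[:3,:3]=R.from_rotvec(o['orientation']).as_matrix();T[:3,3]=o['ee_pos']
print('btn in tool',np.linalg.inv(T)@np.r_[X,1])
for P in ([517,-261.7,174],):print('head in tool',np.linalg.inv(T)@np.r_[P,1])
for v in (238,250):
    print('head ctr tool',(np.linalg.inv(T)@np.r_[W[v,326],1]))
```

```text
((325.0565185546875, 283.269287109375), (34.62177658081055, 42.454376220703125), 168.85940551757812)
((327.5715026855469, 227.1079864501953), (21.891387939453125, 22.61847686767578), 110.60115051269531)
((350.6958312988281, 161.24156188964844), (15.400154113769531, 22.860671997070312), 71.4422607421875)
btn [ 486.42 -262.07  207.76] 0.39572712385775205
(array([ 492.94, -261.66,  193.48]), np.float64(1.2250199732290195))
232 305 344 [ 518.98 -261.55  199.41]
238 303 346 [ 515.15 -261.58  199.82]
244 303 346 [ 512.32 -261.6   198.66]
250 303 346 [ 509.99 -261.62  196.66]
256 303 346 [ 507.71 -261.63  194.53]
btn in tool [2.16 8.94 5.68 1.  ]
head in tool [ 2.5  54.46  3.88  1.  ]
head ctr tool [ 3.14 35.48 20.46  1.  ]
head ctr tool [ 3.13 33.5  14.7   1.  ]
```

{"api": "jog_arm", "payload": {"steps": [{"turn": [0, 0, 0], "dp": [0.34, -0.01, -0.31], "claw": 1}, {"turn": [0, 0, 0], "dp": [0.68, -0.02, -0.62], "claw": 1}, {"turn": [0, 0, 0], "dp": [0.68, -0.02, -0.62], "claw": 1}, {"turn": [0, 0, 0], "dp": [0.68, -0.02, -0.62], "claw": 1}, {"turn": [0, 0, 0], "dp": [0.68, -0.02, -0.62], "claw": 1}, {"turn": [0, 0, 0], "dp": [0.68, -0.02, -0.62], "claw": 1}]}}

```text
t: 4.6
ee_pos: [529.7, -262.9, 163.1]
orientation: [-0.617, 0.619, -1.468]
ft_force: [0.6, -0.4, 0.6]
width: 88.0
```

Run:
```python
from h import *
import pickle
np.set_printoptions(precision=3,suppress=True)
d=grab('wrist'); save(d,'w4'); pickle.dump(d,open('w4.pkl','wb'))
s=grab('side'); save(s,'s4')
o=d['obs'];print(o['t'],o['qpos'],o['ee_pos'],R.from_rotvec(o['orientation']).as_matrix(),o['ft_force'])
cv2.imwrite('pics/s4c.png',cv2.resize(cv2.cvtColor(s['img'],cv2.COLOR_RGB2BGR)[140:260,240:400],None,fx=4,fy=4,interpolation=cv2.INTER_CUBIC))
```

```text
4.6 [-0.736  0.389  2.182  1.667  0.503 -0.69 ] [ 529.716 -262.93   163.068] [[ 0.011  0.702  0.712]
 [-1.     0.012  0.003]
 [-0.006 -0.712  0.702]] [ 0.591 -0.39   0.604]
```

View pics/w4.png

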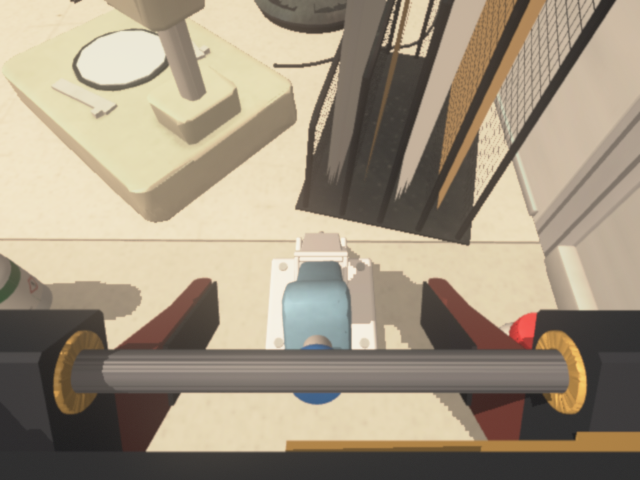

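View pics/s4c.png

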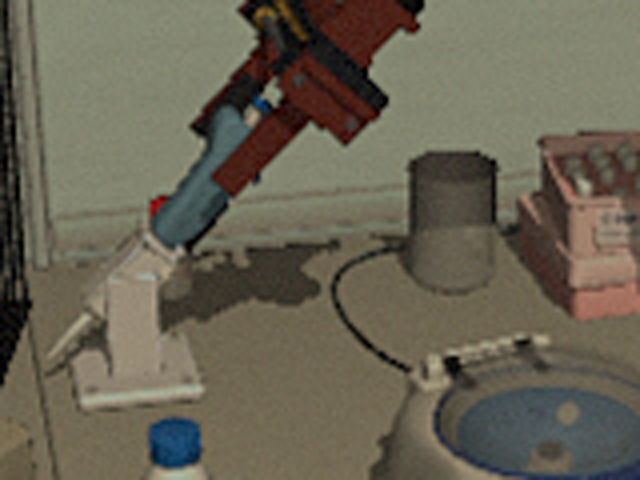

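{"api": "jog_arm", "payload": {"steps": [{"turn": [0, 0, 0], "dp": [0, 0.02, -0.01], "claw": 1}, {"turn": [0, 0, 0], "dp": [0, 0.02, -0.01], "claw": 1}, {"turn": [0, 0, 0], "dp": [0, 0.02, -0.01], "claw": 0.5}, {"turn": [0, 0, 0], "dp": [0, 0.02, -0.01], "claw": 0.5}, {"turn": [0, 0, 0], "dp": [0, 0.02, -0.01], "claw": 0.5}, {"turn": [0, 0, 0], "dp": [0, 0.02, -0.01], "claw": 0.5}]}}

```text
t: 5.2
ee_pos: [529.8, -261.5, 162.3]
orientation: [-0.617, 0.619, -1.468]
ft_force: [0.5, 0.3, -0.1]
width: 64.3
```

Run:
```python
from h import *
np.set_printoptions(precision=3,suppress=True)
d=grab('wrist'); save(d,'w5')
o=d['obs'];print(o['t'],o['ee_pos'],R.from_rotvec(o['orientation']).as_matrix(),o['ft_force'],o['width'])
```

```text
5.2 [ 529.825 -261.456  162.297] [[ 0.011  0.702  0.712]
 [-1.     0.012  0.003]
 [-0.006 -0.712  0.702]] [ 0.546  0.333 -0.146] 64.32529516557425
```

View pics/w5.png

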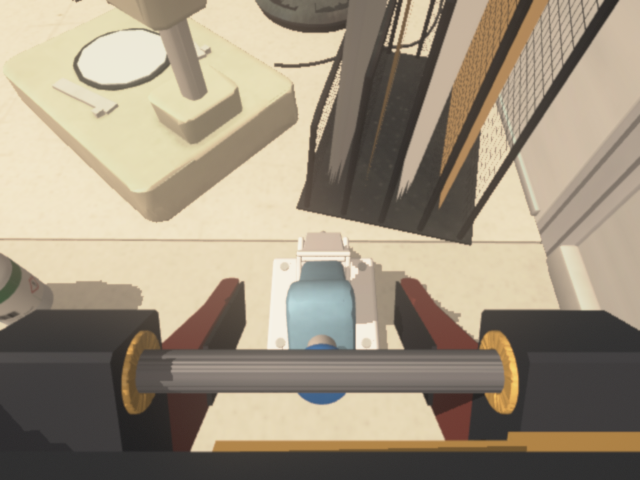

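Centred: the head spans columns 287 to 354 and the fingers are centred at 320. I'll close.

{"api": "jog_arm", "payload": {"steps": [{"turn": [0, 0, 0], "dp": [0, 0, 0], "claw": 0}, {"turn": [0, 0, 0], "dp": [0, 0, 0], "claw": 0}, {"turn": [0, 0, 0], "dp": [0, 0, 0], "claw": 0}, {"turn": [0, 0, 0], "dp": [0, 0, 0], "claw": 0}, {"turn": [0, 0, 0], "dp": [0, 0, 0], "claw": 0}, {"turn": [0, 0, 0], "dp": [0, 0, 0], "claw": 0}, {"turn": [0, 0, 0], "dp": [0, 0, 0], "claw": 0}, {"turn": [0, 0, 0], "dp": [0, 0, 0], "claw": 0}, {"turn": [0, 0, 0], "dp": [0, 0, 0], "claw": 0}, {"turn": [0, 0, 0], "dp": [0, 0, 0], "claw": 0}, {"turn": [0, 0, 0], "dp": [0, 0, 0], "claw": 0}]}}

```text
t: 6.17
ee_pos: [529.8, -261.8, 162.3]
orientation: [-0.617, 0.619, -1.469]
ft_force: [0.9, -4.1, -1.1]
width: 23.6
```

Run:
```python
from h import *
np.set_printoptions(precision=3,suppress=True)
d=grab('wrist'); save(d,'w6')
o=d['obs'];print(o['t'],o['qpos'],o['ee_pos'],R.from_rotvec(o['orientation']).as_matrix(),o['ft_force'],o['moment'],o['width'])
```

```text
6.1667 [-0.733  0.39   2.184  1.677  0.501 -0.697] [ 529.843 -261.82   162.295] [[ 0.01   0.702  0.712]
 [-1.     0.011  0.003]
 [-0.006 -0.712  0.702]] [ 0.878 -4.082 -1.093] [-0.648  0.564 -0.628] 23.64104305907392
```

View pics/w6.png

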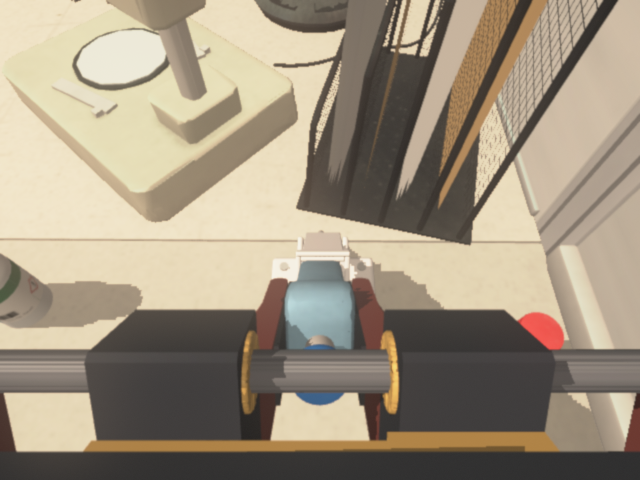

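{"api": "jog_arm", "payload": {"steps": [{"turn": [0, 0, 0], "dp": [-0.1, 0, 0.1], "claw": 0}, {"turn": [0, 0, 0], "dp": [-0.2, 0, 0.2], "claw": 0}, {"turn": [0, 0, 0], "dp": [-0.3, -0.005, 0.3], "claw": 0}, {"turn": [0, 0, 0], "dp": [-0.4, -0.005, 0.4], "claw": 0}, {"turn": [0, 0, 0], "dp": [-0.4, -0.005, 0.4], "claw": 0}]}}

```text
t: 6.63
ee_pos: [497.2, -262.3, 195.3]
orientation: [-0.617, 0.618, -1.47]
ft_force: [-0.2, -1.7, -0.1]
width: 23.5
```

Run:
```python
from h import *
np.set_printoptions(precision=3,suppress=True)
s=grab('side'); save(s,'s7')
o=s['obs'];print(o['t'],o['qpos'],o['ee_pos'],R.from_rotvec(o['orientation']).as_matrix(),o['ft_force'],o['moment'],o['width'])
cv2.imwrite('pics/s7c.png',cv2.resize(cv2.cvtColor(s['img'],cv2.COLOR_RGB2BGR)[120:260,230:400],None,fx=4,fy=4,interpolation=cv2.INTER_CUBIC))
```

```text
6.6333 [-0.79   0.289  2.218  1.514  0.532 -0.564] [ 497.225 -262.318  195.297] [[ 0.01   0.703  0.711]
 [-1.     0.01   0.004]
 [-0.005 -0.711  0.703]] [-0.162 -1.722 -0.073] [-0.29   0.569 -0.217] 23.46508241350258
```

View pics/s7c.png

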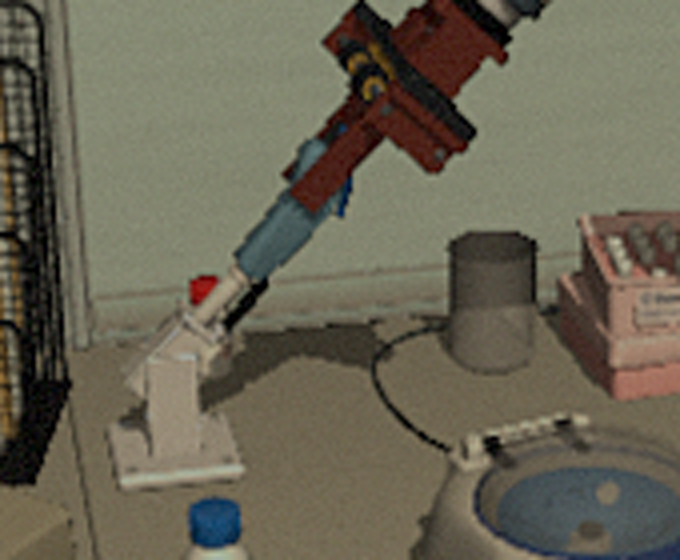

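The pipette slides out cleanly with small forces. I'll continue.

{"api": "jog_arm", "payload": {"steps": [{"turn": [0, 0, 0], "dp": [-0.2, 0, 0.2], "claw": 0}, {"turn": [0, 0, 0], "dp": [-0.4, -0.005, 0.4], "claw": 0}, {"turn": [0, 0, 0], "dp": [-0.6, -0.005, 0.6], "claw": 0}, {"turn": [0, 0, 0], "dp": [-0.6, -0.005, 0.6], "claw": 0}]}}

```text
t: 7.02
ee_pos: [448.9, -262.3, 244.4]
orientation: [-0.617, 0.616, -1.47]
ft_force: [1.0, 0.1, -1.1]
width: 23.5
```

{"api": "jog_arm", "payload": {"steps": [{"turn": [0, 0, 0], "dp": [-0.2, 0, 0.2], "claw": 0}, {"turn": [0, 0, 0], "dp": [-0.4, -0.005, 0.4], "claw": 0}, {"turn": [0, 0, 0], "dp": [-0.6, -0.005, 0.6], "claw": 0}, {"turn": [0, 0, 0], "dp": [-0.6, -0.005, 0.6], "claw": 0}]}}

```text
t: 7.35
ee_pos: [400.8, -262.9, 293.9]
orientation: [-0.616, 0.613, -1.471]
ft_force: [0.1, -0.4, -1.1]
width: 23.5
```

Run:
```python
from h import *
np.set_printoptions(precision=3,suppress=True)
s=grab('side'); save(s,'s8')
o=s['obs'];print(o['t'],o['qpos'],o['ee_pos'],R.from_rotvec(o['orientation']).as_matrix(),o['ft_force'],o['moment'],o['width'])
cv2.imwrite('pics/s8c.png',cv2.resize(cv2.cvtColor(s['img'],cv2.COLOR_RGB2BGR)[100:260,230:400],None,fx=3.7,fy=3.7,interpolation=cv2.INTER_CUBIC))
```

```text
7.35 [-1.006 -0.017  2.259  1.075  0.753 -0.215] [ 400.809 -262.875  293.892] [[ 0.011  0.706  0.709]
 [-1.     0.009  0.006]
 [-0.002 -0.709  0.706]] [ 0.111 -0.442 -1.097] [-0.071  0.595 -0.084] 23.548392621594253
```

View pics/s8c.png

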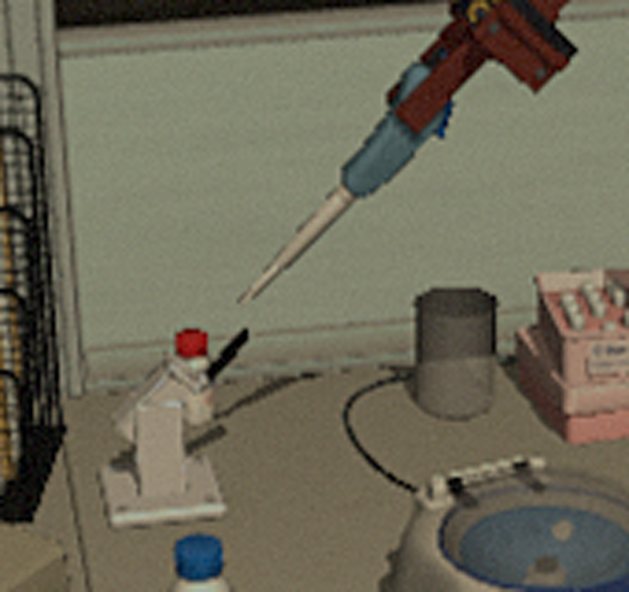

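Fully out of the stand, and the tip is clear at about crop (242,300). Now I raise and turn it upright.

{"api": "jog_arm", "payload": {"steps": [{"turn": [0, 0.02, 0], "dp": [0.1, 0, 0.3], "claw": 0}, {"turn": [0, 0.05, 0], "dp": [0.2, 0, 0.6], "claw": 0}, {"turn": [0, 0.08, 0], "dp": [0.3, 0, 0.9], "claw": 0}, {"turn": [0, 0.11, 0], "dp": [0.4, 0, 1], "claw": 0}, {"turn": [0, 0.14, 0], "dp": [0.5, 0, 1], "claw": 0}, {"turn": [0, 0.17, 0], "dp": [0.5, 0, 1], "claw": 0}, {"turn": [0, 0.2, 0], "dp": [0.5, 0, 1], "claw": 0}, {"turn": [0, 0.23, 0], "dp": [0.5, 0, 1], "claw": 0}, {"turn": [0, 0.25, 0], "dp": [0.5, 0, 1], "claw": 0}, {"turn": [0, 0.25, 0], "dp": [0.5, 0, 1], "claw": 0}]}}

```text
t: 8.23
ee_pos: [444.7, -261.2, 370.3]
orientation: [-1.209, 1.211, -1.188]
ft_force: [0.2, -0.0, -2.0]
width: 23.9
```

Run:
```python
from h import *
import pickle
np.set_printoptions(precision=3,suppress=True)
s=grab('side'); save(s,'s9'); pickle.dump(s,open('s9.pkl','wb'))
t=grab('top'); save(t,'t9'); pickle.dump(t,open('t9.pkl','wb'))
o=s['obs'];print(o['t'],o['qpos'],o['ee_pos'],R.from_rotvec(o['orientation']).as_matrix(),o['ft_force'],o['moment'],o['width'])
```

```text
8.2333 [-0.559  0.119  1.694  0.009  1.341  0.998] [ 444.69  -261.161  370.324] [[ 0.012 -0.006  1.   ]
 [-1.     0.014  0.012]
 [-0.014 -1.    -0.006]] [ 0.206 -0.03  -2.041] [0.01  0.181 0.006] 23.931786449766808
```

View pics/s9.png

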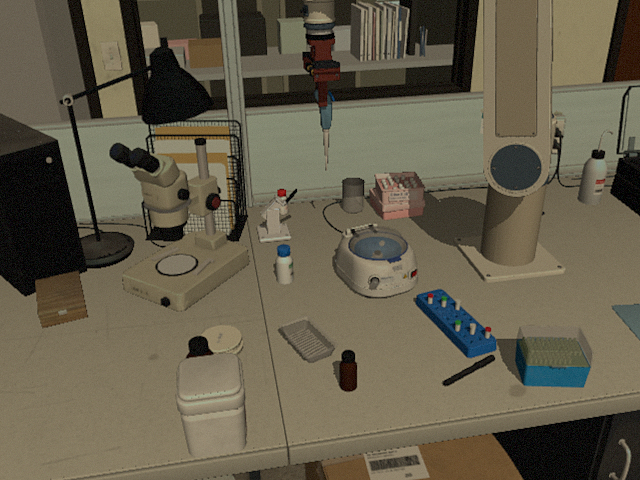

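View pics/t9.png

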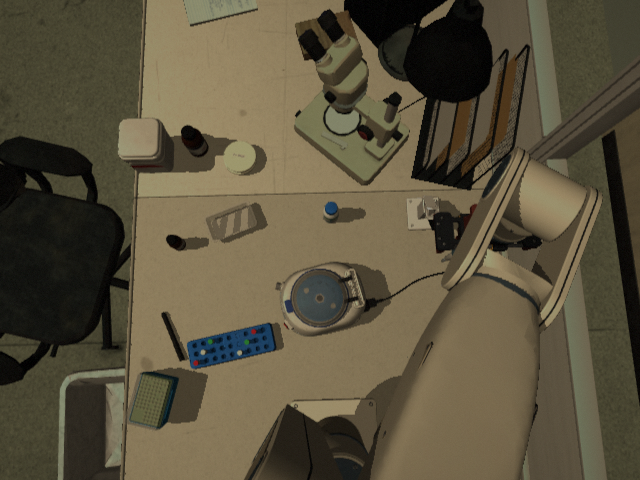

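Upright over the stand area with the tip clear; in the side view the tip is at (326,168). Now I carry it over the centrifuge, with the tip at z about 184.

{"api": "jog_arm", "payload": {"steps": [{"turn": [0, 0, 0.015], "dp": [0, 0.3, 0.03], "claw": 0}, {"turn": [0, 0, 0.03], "dp": [0, 0.65, 0.06], "claw": 0}, {"turn": [0, 0, 0.045], "dp": [0, 1, 0.1], "claw": 0}, {"turn": [0, 0, 0.045], "dp": [0, 1, 0.1], "claw": 0}]}}

```text
t: 8.67
ee_pos: [442.0, -177.8, 378.3]
orientation: [-1.268, 1.102, -1.081]
ft_force: [0.6, 0.1, -0.9]
width: 23.5
```

{"api": "jog_arm", "payload": {"steps": [{"turn": [0, 0, 0.015], "dp": [0, 0.35, 0], "claw": 0}, {"turn": [0, 0, 0.03], "dp": [0, 0.7, 0], "claw": 0}, {"turn": [0, 0, 0.045], "dp": [0, 1, 0], "claw": 0}, {"turn": [0, 0, 0.045], "dp": [0, 1, 0], "claw": 0}]}}

```text
t: 9.0
ee_pos: [441.3, -94.7, 377.8]
orientation: [-1.324, 0.994, -0.97]
ft_force: [-1.1, -0.5, -0.8]
width: 23.7
```

{"api": "jog_arm", "payload": {"steps": [{"turn": [0, 0, 0.015], "dp": [0, 0.35, 0], "claw": 0}, {"turn": [0, 0, 0.03], "dp": [0, 0.7, 0], "claw": 0}, {"turn": [0, 0, 0.045], "dp": [0, 1, 0], "claw": 0}, {"turn": [0, 0, 0.045], "dp": [0, 1, 0], "claw": 0}]}}

```text
t: 9.33
ee_pos: [440.9, -12.3, 377.3]
orientation: [-1.373, 0.885, -0.859]
ft_force: [-0.2, 0.7, -1.1]
width: 23.9
```

{"api": "jog_arm", "payload": {"steps": [{"turn": [0, 0, 0.015], "dp": [0, 0.35, 0], "claw": 0}, {"turn": [0, 0, 0.03], "dp": [0, 0.7, 0], "claw": 0}, {"turn": [0, 0, 0.045], "dp": [0, 1, 0], "claw": 0}, {"turn": [0, 0, 0.045], "dp": [0, 1, 0], "claw": 0}]}}

```text
t: 9.67
ee_pos: [440.8, 69.7, 376.9]
orientation: [-1.417, 0.775, -0.747]
ft_force: [-0.4, -0.5, -1.6]
width: 23.9
```

{"api": "jog_arm", "payload": {"steps": [{"turn": [0, 0, 0.015], "dp": [0, 0.35, 0], "claw": 0}, {"turn": [0, 0, 0.03], "dp": [0, 0.7, 0], "claw": 0}, {"turn": [0, 0, 0.045], "dp": [0, 1, 0], "claw": 0}, {"turn": [0, 0, 0.045], "dp": [0, 1, 0], "claw": 0}, {"turn": [0, 0, 0.045], "dp": [0, 1, 0], "claw": 0}]}}

```text
t: 10.08
ee_pos: [441.0, 149.2, 376.4]
orientation: [-1.455, 0.668, -0.638]
ft_force: [0.3, -0.4, -0.5]
width: 23.5
```

Run:
```python
from h import *
import pickle
np.set_printoptions(precision=3,suppress=True)
s=grab('wrist'); save(s,'w10'); pickle.dump(s,open('w10.pkl','wb'))
o=s['obs'];print(o['t'],o['qpos'],o['ee_pos'],R.from_rotvec(o['orientation']).as_matrix(),o['ft_force'],o['moment'],o['width'])
```

```text
10.0833 [0.285 0.024 1.784 0.024 1.338 1.117] [440.973 149.191 376.395] [[ 0.669 -0.011  0.743]
 [-0.743  0.021  0.669]
 [-0.023 -1.     0.006]] [ 0.268 -0.368 -0.494] [-0.113  0.156  0.022] 23.512464862746736
```

View pics/w10.png

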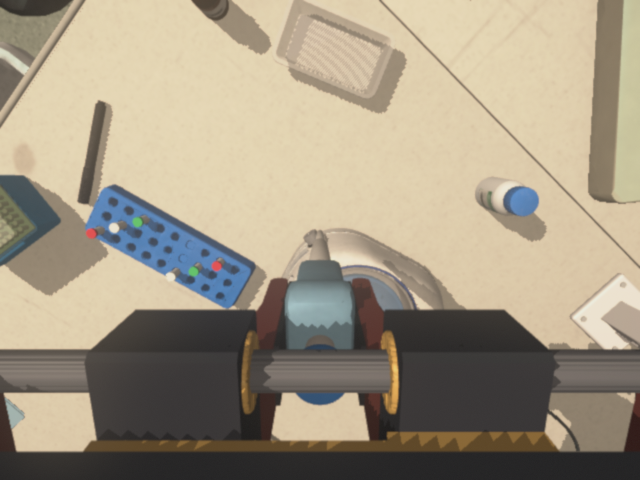

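Run:
```python
from h import *
import pickle
s=pickle.load(open('w10.pkl','rb'))
f=lambda im,x,y,w,h,k:cv2.resize(cv2.cvtColor(im,cv2.COLOR_RGB2BGR)[y:y+h,x:x+w],None,fx=k,fy=k,interpolation=cv2.INTER_CUBIC)
cv2.imwrite('pics/r10.png',f(s['img'],265,0,145,115,5))
```

```text
(no output)
```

View pics/r10.png

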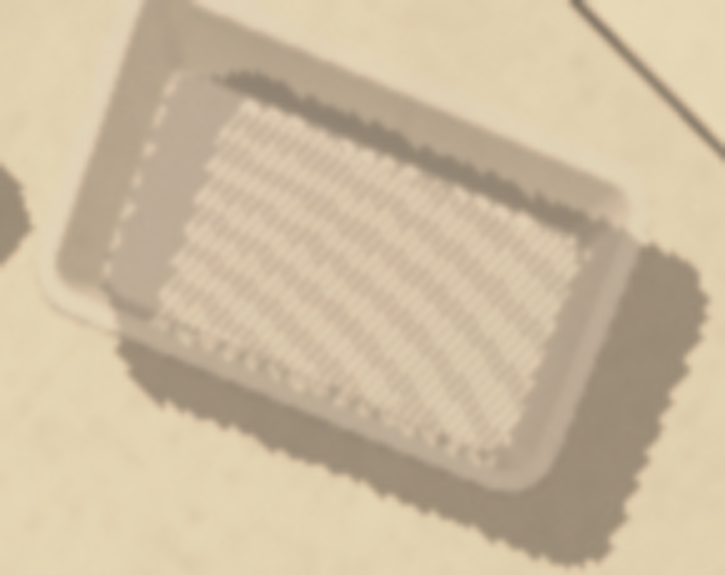

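Run:
```python
from h import *
import pickle
np.set_printoptions(precision=1,suppress=True)
s=pickle.load(open('w10.pkl','rb'))
L=[((135,0),(42,270)),((60,308),(490,490)),((545,480),(642,245)),((200,-2),(625,178))]
def X(a,b):
    l=lambda p:np.cross([*p[0],1],[*p[1],1]); x=np.cross(l(a),l(b));return x[:2]/x[2]
cs=[X(L[i],L[(i+1)%4]) for i in range(4)]
P=np.array([onz(s,265+(c[0]+.5)/5-.5,(c[1]+.5)/5-.5,28) for c in cs])
print(cs,P,P.mean(0)); e=[np.linalg.norm(P[i]-P[i-1]) for i in range(4)];print(e)
d=P[0]-P[1];print(np.degrees(np.arctan2(d[1],d[0])))
```

```text
[array([ 32.9, 296.5]), array([533.3, 508.3]), array([663. , 194.1]), array([143.9, -25.8])] [[521.2 309.5  28. ]
 [565.7 188.9  28. ]
 [635.6 214.3  28. ]
 [589.8 334.6  28. ]] [578.1 261.8  28. ]
[np.float64(73.07299097923206), np.float64(128.5672418490811), np.float64(74.37733733718028), np.float64(128.68061467840226)]
110.27106312021796
```

{"api": "jog_arm", "payload": {"steps": [{"turn": [-0.002, -0.001, 0.01], "dp": [0.3, 0.2, 0], "claw": 0}, {"turn": [-0.004, -0.002, 0.02], "dp": [0.6, 0.45, 0], "claw": 0}, {"turn": [-0.007, -0.003, 0.03], "dp": [0.86, 0.7, 0], "claw": 0}, {"turn": [-0.007, -0.003, 0.03], "dp": [0.86, 0.7, 0], "claw": 0}]}}

```text
t: 10.47
ee_pos: [513.0, 205.3, 375.9]
orientation: [-1.493, 0.583, -0.582]
ft_force: [-0.2, -0.5, -0.5]
width: 23.9
```

{"api": "jog_arm", "payload": {"steps": [{"turn": [0, 0, 0.01], "dp": [0.3, 0.2, 0], "claw": 0}, {"turn": [0, 0, 0.02], "dp": [0.6, 0.45, 0], "claw": 0}, {"turn": [0, 0, 0.03], "dp": [0.8, 0.65, 0], "claw": 0}, {"turn": [0, 0, 0.03], "dp": [0.8, 0.65, 0], "claw": 0}, {"turn": [0, 0, 0.03], "dp": [0.8, 0.65, 0], "claw": 0}, {"turn": [0, 0, 0.03], "dp": [0.8, 0.65, 0], "claw": 0}]}}

```text
t: 10.97
ee_pos: [576.5, 255.5, 375.5]
orientation: [-1.513, 0.512, -0.51]
ft_force: [0.8, 0.2, -1.0]
width: 23.9
```

Run:
```python
from h import *
import pickle
np.set_printoptions(precision=3,suppress=True)
for n in ('side','top','wrist'):
    s=grab(n); save(s,n+'11'); pickle.dump(s,open(n+'11.pkl','wb'))
o=s['obs'];print(o['t'],o['qpos'],o['ee_pos'],R.from_rotvec(o['orientation']).as_matrix(),o['ft_force'],o['moment'],o['width'])
```

```text
11.0667 [ 0.399  0.303  1.449 -0.001  1.391  1.052] [576.424 255.839 376.106] [[ 0.795 -0.001  0.607]
 [-0.607 -0.002  0.795]
 [ 0.    -1.    -0.002]] [-0.105 -0.188 -1.619] [-0.091  0.111  0.026] 23.79436379665532
```

View pics/side11.png

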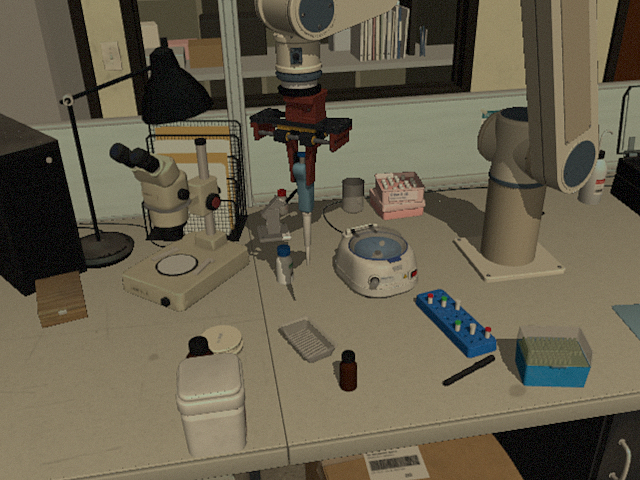

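View pics/top11.png

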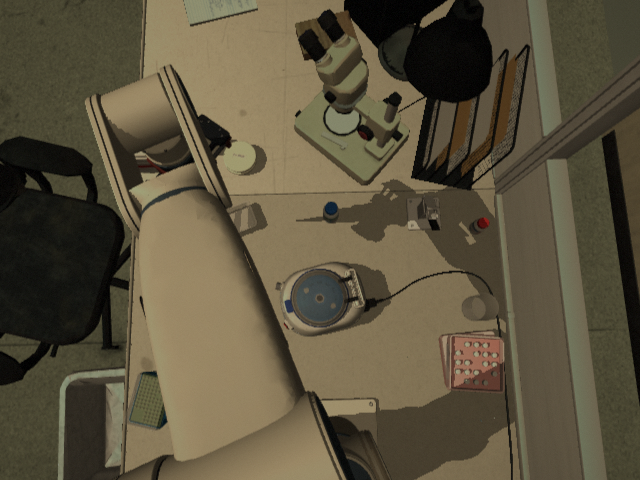

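View pics/wrist11.png

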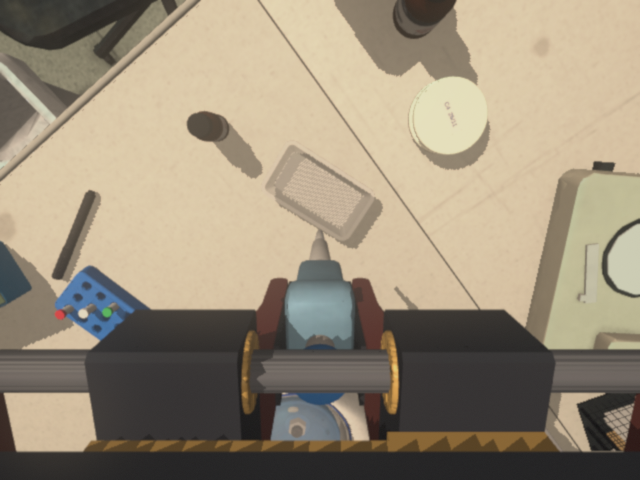

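Run:
```python
from h import *
import pickle
w=pickle.load(open('wrist11.pkl','rb'))['img'];s=pickle.load(open('side11.pkl','rb'))['img']
f=lambda im,x,y,w,h,k:cv2.resize(cv2.cvtColor(im,cv2.COLOR_RGB2BGR)[y:y+h,x:x+w],None,fx=k,fy=k,interpolation=cv2.INTER_CUBIC)
cv2.imwrite('pics/c11.png',np.hstack([f(w,255,135,130,140,4),f(s,270,140,70,140,4)]))
```

```text
(no output)
```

View pics/c11.png

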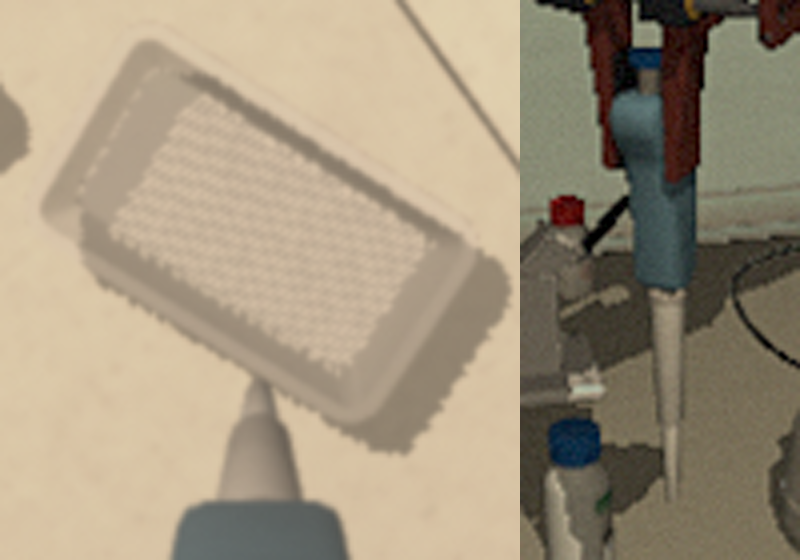

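Run:
```python
from h import *
import pickle
np.set_printoptions(precision=2,suppress=True)
w=pickle.load(open('wrist11.pkl','rb'));s=pickle.load(open('side11.pkl','rb'))
Wp=lambda x,y:(255+(x+.5)/4-.5,135+(y+.5)/4-.5); Sp=lambda x,y:(270+(x-520+.5)/4-.5,140+(y+.5)/4-.5)
tip=tri(w,Wp(263,376),s,Sp(671,500)); print('tip',tip)
# shaft axis: plane through wrist axis line and plane through side axis line
def plane(d,a,b):
    o,r1=ray(d,*a);_,r2=ray(d,*b);n=np.cross(r1,r2);return n/np.linalg.norm(n)
n1=plane(w,Wp(263,376),Wp(259.5,500));n2=plane(s,Sp(671,500),Sp(668,292))
ax=np.cross(n1,n2);ax/=np.linalg.norm(ax);ax*=np.sign(ax[2]);print('axis',ax)
n2=plane(s,Sp(671,420),Sp(668,300));ax=np.cross(n1,n2);ax/=np.linalg.norm(ax);ax*=np.sign(ax[2]);print('axis',ax)
o=w['obs'];Rm=R.from_rotvec(o['orientation']).as_matrix()
print('pred tip',o['ee_pos']+Rm@[0,186,-12],'tip in tool',Rm.T@(tip[0]-o['ee_pos']),'axis in tool',Rm.T@ax)
L=[((45,190),(140,38)),((165,25),(470,205)),((490,245),(375,425)),((345,425),(50,250))]
L=[((40,195),(128,45)),((165,22),(470,200)),((483,250),(382,410)),((330,412),(70,248))]
def X(a,b):
    l=lambda p:np.cross([*p[0],1],[*p[1],1]); x=np.cross(l(a),l(b));return x[:2]/x[2]
cs=[X(L[i],L[(i+1)%4]) for i in range(4)]
P=np.array([onz(w,*Wp(*c),28) for c in cs]);print(cs);print(P,P.mean(0),[np.linalg.norm(P[i]-P[i-1]) for i in range(4)])
Q=pickle.load(open('w10.pkl','rb'))
# two-view height check of rim corners (w10 vs w11)
c10=[( 32.9, 296.5),(533.3, 508.3),(663,194.1),(143.9,-25.8)]
for c in c10:
    p=(265+(c[0]+.5)/5-.5,(c[1]+.5)/5-.5)
    g=onz(Q,*p,28);k=np.argmin(np.linalg.norm(P-g,axis=1));print(tri(Q,p,w,Wp(*cs[k])))
```

```text
tip (array([573.74, 251.39, 194.36]), np.float64(0.081174993381058))
axis [-0.02 -0.01  1.  ]
axis [-0.01  0.    1.  ]
pred tip [568.91 245.97 190.13] tip in tool [  0.56 181.76  -4.78] axis in tool [-0.01 -1.   -0.01]
[array([147.49,  11.78]), array([502.57, 219.01]), array([366.29, 434.89]), array([ 25.41, 219.87])]
[[594.03 336.03  28.  ]
 [644.13 217.96  28.  ]
 [567.92 187.45  28.  ]
 [523.72 309.55  28.  ]] [582.45 262.75  28.  ] [np.float64(75.13143155318527), np.float64(128.26581459802642), np.float64(82.0873248245725), np.float64(129.8582703683451)]
(array([522.09, 310.17,  22.36]), np.float64(1.7005597749369958))
(array([566.88, 187.97,  26.27]), np.float64(2.5536342673082206))
(array([644.39, 214.41,   1.2 ]), np.float64(3.3405340308748235))
(array([592.83, 337.37,  15.62]), np.float64(1.859611534509906))
```

{"api": "jog_arm", "payload": {"steps": [{"turn": [0, 0, 0], "dp": [0.03, 0.05, -0.2], "claw": 0}, {"turn": [0, 0, 0], "dp": [0.06, 0.1, -0.5], "claw": 0}, {"turn": [0, 0, 0], "dp": [0.09, 0.14, -0.8], "claw": 0}, {"turn": [0, 0, 0], "dp": [0.09, 0.14, -0.8], "claw": 0}]}}

```text
t: 11.45
ee_pos: [581.2, 266.1, 307.8]
orientation: [-1.517, 0.516, -0.506]
ft_force: [-1.4, -0.3, -2.4]
width: 23.7
```

{"api": "jog_arm", "payload": {"steps": [{"turn": [0, 0, 0], "dp": [0, 0, -0.2], "claw": 0}, {"turn": [0, 0, 0], "dp": [0, 0, -0.4], "claw": 0}, {"turn": [0, 0, 0], "dp": [0, 0, -0.6], "claw": 0}, {"turn": [0, 0, 0], "dp": [0, 0, -0.75], "claw": 0}, {"turn": [0, 0, 0], "dp": [0, 0, -0.75], "claw": 0}, {"turn": [0, 0, 0], "dp": [0, 0, -0.75], "claw": 0}, {"turn": [0, 0, 0], "dp": [0, 0, -0.75], "claw": 0}]}}

```text
t: 12.03
ee_pos: [581.9, 266.3, 249.3]
orientation: [-1.515, 0.514, -0.508]
ft_force: [-1.6, 0.2, -1.3]
width: 23.5
```

Run:
```python
from h import *
import pickle
np.set_printoptions(precision=3,suppress=True)
for n in ('side','wrist'):
    s=grab(n); save(s,n+'12'); pickle.dump(s,open(n+'12.pkl','wb'))
o=s['obs'];print(o['t'],o['qpos'],o['ee_pos'],R.from_rotvec(o['orientation']).as_matrix(),o['ft_force'],o['moment'],o['width'])
w=pickle.load(open('wrist12.pkl','rb'))['img'];s=pickle.load(open('side12.pkl','rb'))['img']
f=lambda im,x,y,w,h,k:cv2.resize(cv2.cvtColor(im,cv2.COLOR_RGB2BGR)[y:y+h,x:x+w],None,fx=k,fy=k,interpolation=cv2.INTER_CUBIC)
cv2.imwrite('pics/c12w.png',f(w,230,120,180,150,4))
cv2.imwrite('pics/c12s.png',f(s,250,200,110,170,3.5))
```

```text
12.0833 [ 0.411  0.421  1.567 -0.001  1.16   1.064] [581.98  266.302 249.42 ] [[ 0.795 -0.006  0.607]
 [-0.607 -0.004  0.795]
 [-0.002 -1.    -0.006]] [-0.033  0.906 -1.074] [-0.051  0.089  0.003] 23.529896278758947
```

View pics/c12w.png

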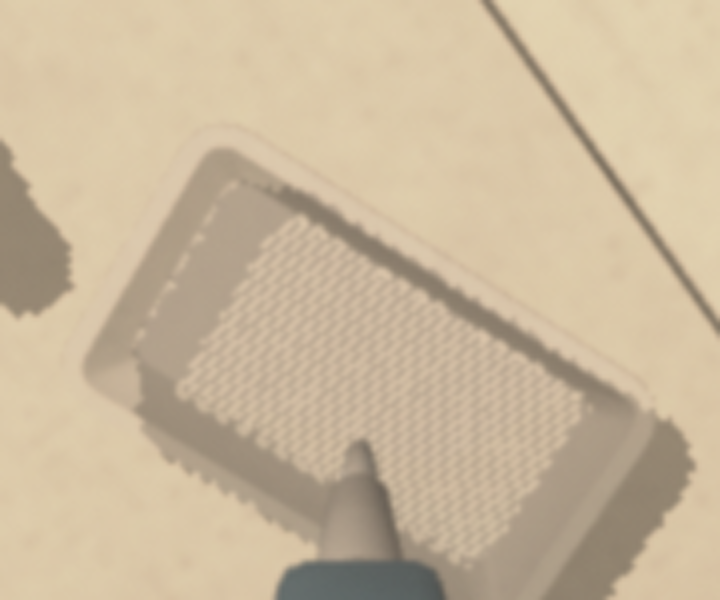

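View pics/c12s.png

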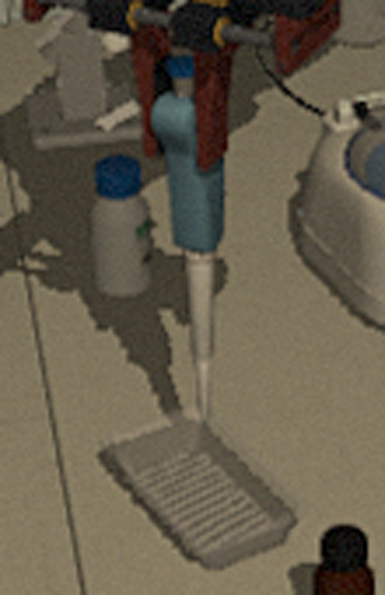

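Run:
```python
from h import *
import pickle
np.set_printoptions(precision=2,suppress=True)
w=pickle.load(open('wrist12.pkl','rb'));s=pickle.load(open('side12.pkl','rb'))
Wp=lambda x,y:(230+(x+.5)/4-.5,120+(y+.5)/4-.5); Sp=lambda x,y:(250+(x+.5)/3.5-.5,200+(y+.5)/3.5-.5)
tip=tri(w,Wp(360,441),s,Sp(204,421)); print('tip',tip)
def X(a,b):
    l=lambda p:np.cross([*p[0],1],[*p[1],1]); x=np.cross(l(a),l(b));return x[:2]/x[2]
def rect(d,f,L):
    cs=[X(L[i],L[(i+1)%4]) for i in range(4)]
    P=np.array([onz(d,*f(*c),28) for c in cs]);print(P,P.mean(0),[np.linalg.norm(P[i]-P[i-1]) for i in range(4)])
    return P.mean(0)
rect(w,Wp,[((78,350),(180,140)),((245,125),(640,375)),((655,440),(560,590)),((100,400),(310,535))])
rect(s,Sp,[((100,460),(200,567)),((215,568),(290,535)),((297,515),(212,420)),((105,450),(190,415))])
def plane(d,a,b):
    o,r1=ray(d,*a);_,r2=ray(d,*b);n=np.cross(r1,r2);return n/np.linalg.norm(n)
n1=plane(w,Wp(361,441),Wp(357,555));n2=plane(s,Sp(204,421),Sp(201,252))
ax=np.cross(n1,n2);ax/=np.linalg.norm(ax);ax*=np.sign(ax[2]);print('axis',ax)
o,r=ray(w,*Wp(360,441));
for z in (58,63,68): print(z,o+r*(z-o[2])/r[2])
o,r=ray(s,*Sp(204,421));
for z in (58,63,68): print(z,o+r*(z-o[2])/r[2])
```

```text
tip (array([577.55, 260.63,  65.47]), np.float64(0.9615387184113314))
[[592.22 341.41  28.  ]
 [639.95 215.17  28.  ]
 [567.54 184.74  28.  ]
 [524.82 310.15  28.  ]] [581.13 262.87  28.  ] [np.float64(74.2901735589952), np.float64(134.95907683915124), np.float64(78.5393878596164), np.float64(132.49117293159128)]
[[593.98 353.78  28.  ]
 [528.31 325.87  28.  ]
 [569.37 196.76  28.  ]
 [642.37 229.31  28.  ]] [583.51 276.43  28.  ] [np.float64(133.53940003851034), np.float64(71.35162992263298), np.float64(135.48110257369567), np.float64(79.93435330527046)]
axis [-0.02 -0.01  1.  ]
58 [576.07 259.38  58.  ]
63 [576.73 260.23  63.  ]
68 [577.4  261.08  68.  ]
58 [576.56 250.37  58.  ]
63 [577.55 257.28  63.  ]
68 [578.54 264.19  68.  ]
```

Run:
```python
from h import *
import pickle
np.set_printoptions(precision=3,suppress=True)
w=pickle.load(open('wrist12.pkl','rb'));s=pickle.load(open('side12.pkl','rb'))
def edges(d,rows,u0,u1):
    g=cv2.GaussianBlur(cv2.cvtColor(d['img'],cv2.COLOR_RGB2GRAY),(0,0),.8).astype(float); out=[]
    for v in rows:
        gr=np.gradient(g[v])[u0:u1]; a=np.clip(gr,0,None);b=np.clip(-gr,0,None)
        i=a.argmax();j=b.argmax()
        sub=lambda q,i:(q[i-1:i+2]*np.arange(i-1,i+2)).sum()/q[i-1:i+2].sum() if 0<i<len(q)-1 else i
        out.append((v,u0+sub(a,i),u0+sub(b,j),a.max(),b.max()))
    return np.array(out)
es=edges(s,range(274,318,3),300,315);print(es)
ew=edges(w,range(232,262,3),300,345);print(ew)
```

```text
[[274.    303.132 309.99   22.     19.5  ]
 [277.    303.155 310.03   23.     27.   ]
 [280.    303.975 310.008  24.5    25.5  ]
 [283.    304.034 309.74   24.     22.5  ]
 [286.    304.121 309.018  24.     13.   ]
 [289.    304.196 300.     23.     14.   ]
 [292.    305.075 300.     16.     14.   ]
 [295.    305.889 308.861  11.     10.5  ]
 [298.    306.109 308.825  14.5    12.5  ]
 [301.    300.    303.633  10.5     8.5  ]
 [304.    306.364 309.167  13.5    11.5  ]
 [307.    306.6   309.207   9.      8.5  ]
 [310.    300.    308.917  21.5     5.5  ]
 [313.    300.788 304.706  21.      6.   ]
 [316.    301.852 305.48   17.5     6.5  ]]
[[232.    322.835 316.13   18.     14.   ]
 [235.    323.935 315.844  18.      9.   ]
 [238.    324.15  315.162  20.5     7.5  ]
 [241.    325.982 321.033  23.      5.5  ]
 [244.    327.008 322.914  25.      7.   ]
 [247.    327.913 323.857  22.5     7.   ]
 [250.    328.206 324.     22.5     6.5  ]
 [253.    329.08  304.     15.5     8.   ]
 [256.    329.966 308.769  12.5    11.   ]
 [259.    341.795 308.125   9.5     9.   ]]
```

Run:
```python
from h import *
import pickle
np.set_printoptions(precision=4,suppress=True)
w=pickle.load(open('wrist12.pkl','rb'));s=pickle.load(open('side12.pkl','rb'))
def plane(d,a,b):
    o,r1=ray(d,*a);_,r2=ray(d,*b);n=np.cross(r1,r2);return n/np.linalg.norm(n)
for wl in (((319.75,230),(319.4,258)),((320.1,230),(319.1,258)),((319.6,230),(319.6,258))):
  for sl in (((306.56,274),(307.85,307)),((306.7,274),(307.7,307))):
    ax=np.cross(plane(w,*wl),plane(s,*sl));ax/=np.linalg.norm(ax);ax*=np.sign(ax[2]);print(ax)
```

```text
[0.0029 0.0044 1.    ]
[-0.0062 -0.0073  1.    ]
[0.0045 0.0152 0.9999]
[-0.0046  0.0042  1.    ]
[ 0.0021 -0.0015  1.    ]
[-0.0072 -0.0137  0.9999]
```

The axis is upright within about 1° (measurement noise), so I make no tilt correction. The tip is about 4 mm off the middle, so I nudge it there and let it settle.

{"api": "jog_arm", "payload": {"steps": [{"turn": [0, 0, 0], "dp": [0.02, 0.015, 0], "claw": 0}, {"turn": [0, 0, 0], "dp": [0.04, 0.03, 0], "claw": 0}, {"turn": [0, 0, 0], "dp": [0.04, 0.03, 0], "claw": 0}, {"turn": [0, 0, 0], "dp": [0.04, 0.03, 0], "claw": 0}, {"turn": [0, 0, 0], "dp": [0.04, 0.03, 0], "claw": 0}, {"turn": [0, 0, 0], "dp": [0.04, 0.03, 0], "claw": 0}, {"turn": [0, 0, 0], "dp": [0.04, 0.03, 0], "claw": 0}, {"turn": [0, 0, 0], "dp": [0.04, 0.03, 0], "claw": 0}]}}

```text
t: 12.8
ee_pos: [585.1, 268.7, 249.3]
orientation: [-1.515, 0.514, -0.508]
ft_force: [-0.1, -0.1, -0.9]
width: 23.7
```

Run:
```python
from h import *
import pickle
np.set_printoptions(precision=3,suppress=True)
for n in ('side','wrist'):
    s=grab(n); save(s,n+'13'); pickle.dump(s,open(n+'13.pkl','wb'))
o=s['obs'];print(o['t'],o['qvel'],o['ee_pos'],o['ft_force'],o['width'])
w=pickle.load(open('wrist13.pkl','rb'))['img'];s=pickle.load(open('side13.pkl','rb'))['img']
f=lambda im,x,y,w,h,k:cv2.resize(cv2.cvtColor(im,cv2.COLOR_RGB2BGR)[y:y+h,x:x+w],None,fx=k,fy=k,interpolation=cv2.INTER_CUBIC)
cv2.imwrite('pics/c13.png',np.hstack([f(w,230,120,130,149,4)[:595],f(s,250,200,80,170,3.5)]))
```

```text
12.85 [-0.001 -0.002 -0.001 -0.001  0.001 -0.001] [585.067 268.714 249.282] [-0.144 -0.288 -0.63 ] 23.727995715007186
```

View pics/c13.png

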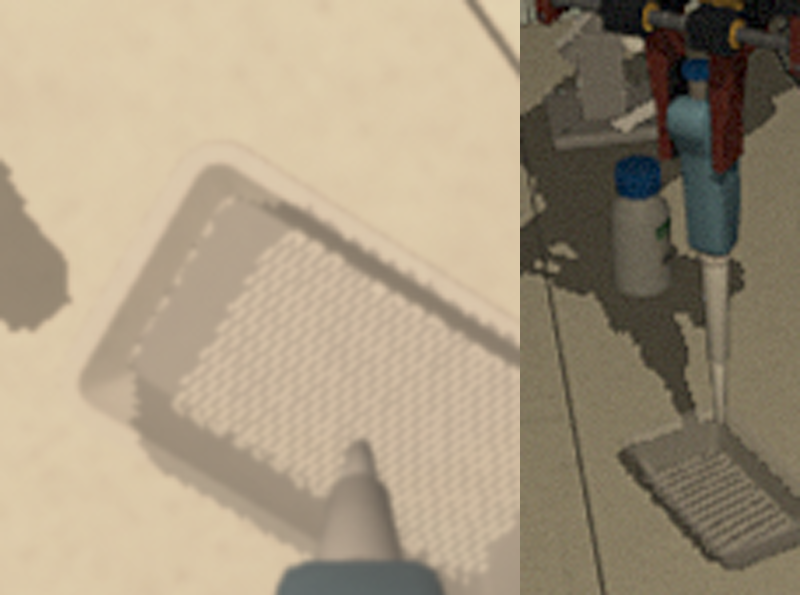

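View pics/side13.png

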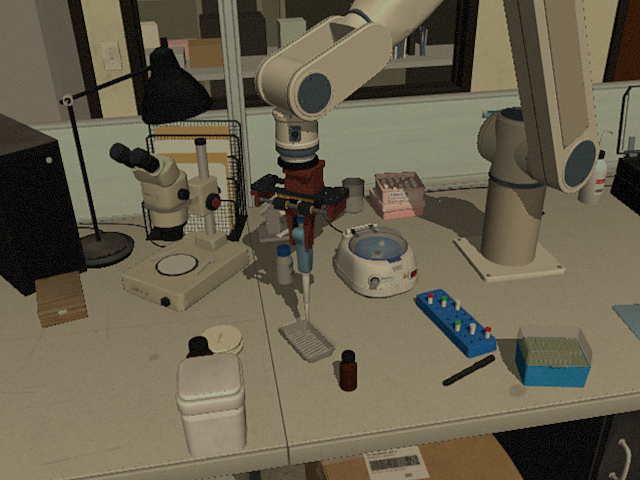

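The pipette is upright in the air, with the tip at side pixel (307,321), about 37 mm above the rim middle by the last triangulation plus the nudge. The bystanders are where they were and joint speeds are near zero. Handing in.

Run:
```python
from h import *
print(ctrl.close_job())
```

```text
the job is handed in; nothing more can be done
None
```

The pipette is out of its stand and held upright by the gripper, with its tip about 3.5 cm above the middle of the reservoir. I handed the job in at about 12.9 s. I gripped the head across its 24 mm thickness, drew it out along its own axis by about 180 mm, turned it upright, and carried it over the centrifuge.

**Last checks:**
- **Tip position:** the last two-view measurement, plus a final move of about 4 mm, puts the tip near (581, 263, 65) mm. The reservoir middle measured about (581, 263) mm, with its rim at 28 mm.
- **Upright and still:** the shaft is upright within about 1°, joint speeds are near zero, and the outside force is under 1 N. The grip is steady at 23.7 mm.
- **Bystanders:** the reservoir, bottles and vial look unmoved in the side view.

**Checks that disagreed:**
- **Reservoir from the side camera:** cast onto rim height, it put the middle about 13 mm further in y. I put this down to the near side's lower edge being taken for the rim, and trusted the wrist view.
- **Reservoir rim height:** the two-view check of the corners scattered from 1 to 26 mm, because the edges of the clear walls are hard to see. I used the stated 28 mm.
- **Shaft lean:** an early hand-picked estimate gave about 1.3°. An edge-based measurement gave under 1°, so I made no tilt correction.

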